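Pack the sensor kit away in its lidded case and drawer

TASK

Pack the kit away: first raise the clear lid of the blue case right back onto its stop and pull the black unit's drawer out to its stop; with both open, put every yellow sensor housing in the case and every orange bracket in the drawer. When all are in, push the drawer fully home and lower the lid gently until it rests flat on the case, never letting it drop shut. Leave the solder reel and the screwdriver where they are.

Things in the scene. Friction and masses are not known exactly. Their poses are not given: they have to be found in the camera images.
- case: fixed blue open-topped kit case, 156 (x) x 190 (y) x 75 (z) mm, walls and floor 6 mm. Origin on the bench directly under the hinge line at the case's rear; the case reaches from there 156 mm along its -x (towards the robot) and 95 mm to either side in y. It and the drawer unit swap sides from start to start
- well (a point): centre of the case's inner floor, 6 mm above the bench; axes as the case's. The inside measures 144 (x) x 178 (y) x 69 (deep) mm
- lid (a joint): hinge of the case's clear black-edged lid (156 x 190 x 6 mm, 0.3 kg), rad: 0 shut flat on the rim (as at the start), 1.75 fully open, leaning back on its stop. The lid swings up and back about the case's y axis. Near upright and beyond, light hinge friction holds it; lower down it falls shut by itself if let go. Lifting takes about 1.5 N at the bar. Open, it stands 265 mm above the bench
- lid_hinge (a point): point in the middle of the hinge line, 75 mm above the bench; axes turn with the lid (x to the rear, away from the bar; equal to the case's axes when shut)
- lid_bar (a point): middle of the lid's red round pull bar: 11 mm thick, 90 mm long along y, parallel to the hinge and 191 mm from it, 35 mm beyond the lid's free edge in the lid's plane (two thin rods 76 mm apart carry it), 3 mm above the hinge point when shut. Pinched from straight above, it turns between the fingers, so the tool can stay vertical through the whole swing. Axes as lid_hinge
- bins: fixed black single-drawer parts unit, 180 (x) x 190 (y) x 90 (z) mm; origin under its centre, drawer front facing its -x (towards the robot)
- bins_drawer0 (a joint): how far the drawer is pulled out along the unit's -x, m: 0 fully home (front flush), 0.1176 at its stop; starts 0 to 12 mm out. It slides with about 1 N of friction and stays where left
- bins_drawer0_handle (a point): middle of the drawer's aluminium bar handle: 11 mm thick, 95 mm long along y, 35 mm in front of the drawer front, about 52 mm above the bench; can be pinched from straight above with the fingers opened about 30 mm (more and the rear one lands on the drawer front); axes as the unit's
- tray (a point): centre of the drawer's inner floor, moves with the drawer; axes as the unit's. The inside measures 135 (x) x 148 (y) x 46 (deep) mm; pulled to the stop, the front 110 mm of it (x from -67 to about +43 mm) lie clear of the unit. Its floor is about 22 mm above the bench
- sensor1: sensor housing: acid-yellow block 44 (x) x 30 (y) x 26 (z) mm with a flat black disc and patch on top, 40 to 85 g; origin at the centre of its underside. Two or three of sensor1 to sensor3 are present, standing on the bench at any yaw; the others are None
- sensor2: sensor housing: acid-yellow block 44 (x) x 30 (y) x 26 (z) mm with a flat black disc and patch on top, 40 to 85 g; origin at the centre of its underside. Two or three of sensor1 to sensor3 are present, standing on the bench at any yaw; the others are None
- sensor3: sensor housing: acid-yellow block 44 (x) x 30 (y) x 26 (z) mm with a flat black disc and patch on top, 40 to 85 g; origin at the centre of its underside. Two or three of sensor1 to sensor3 are present, standing on the bench at any yaw; the others are None
- bracket1: orange printed bracket: base plate 46 (x) x 36 (y) x 8 mm with one upright fin along its middle, 46 (x) x 10 (y) mm, top of the fin 34 mm above the underside, 35 to 70 g; origin at the centre of its underside. Grip it by the fin, across y. One or both of bracket1 and bracket2 are present, standing on the bench at any yaw; an absent one is None
- bracket2: orange printed bracket: base plate 46 (x) x 36 (y) x 8 mm with one upright fin along its middle, 46 (x) x 10 (y) mm, top of the fin 34 mm above the underside, 35 to 70 g; origin at the centre of its underside. Grip it by the fin, across y. One or both of bracket1 and bracket2 are present, standing on the bench at any yaw; an absent one is None
- spool: bystander: heavy steel-coloured reel of solder, 52 mm across, 42 mm high, standing among the things to pack; origin under its centre
- driver: bystander: screwdriver lying crosswise behind the things to pack; origin under its middle, blade along its +x
Mind the look-alikes: they are no part of the job. What is shaped like the bracket2 but purple or turquoise is not meant.

How it is judged:
By the outcome, as a careful person would: the job done as asked, in the order asked, and still so for the second after the job is handed in, with the robot touching nothing.
Of sensor1, sensor2, sensor3 only 2 to 3 are there at a start; the rules pass over those that are not, and their reading is None.
Of bracket1, bracket2 only 1 to 2 are there at a start; the rules pass over those that are not, and their reading is None.
At some moment in a run one of sensor1, sensor2, sensor3, bracket1, bracket2 may be knocked a few centimetres aside while the robot is not near it.
It also fails if it takes over 210 s, if anything falls off the work surface, if the arm or the gripper's body presses on something with over 40 N, if the wrist force passes 120 N, or if a joint passes its speed limit or range.

ROBOT

A 6-joint arm with a two-finger parallel gripper is mounted at the origin on the work surface. World frame = base frame: x ahead of the robot, y to its left, z up, the work surface at z = 0. Lengths are in m, angles in rad, forces in N, time in s.
With the tool pointing down it reaches from about 0.35 to 0.725 m from the base axis. Payload 6 kg.
Tool frame: the origin (TCP) lies midway between the tips of the shut fingers; the grasp point (between the pads) lies 19 mm behind it; y points along the fingers, x is the direction in which the jaws open and shut, and the axes are right-handed (so a half turn about y gives the same grasp; the last joint's range is limited). The gripper opens to 85 mm and grips with 20 to 120 N. Pads are 22 mm wide; open, the fingers measure 114 mm over their backs; the gripper's body (76 mm by 85 mm) begins 54 mm behind the grasp point. The pads swing forward as they close: fully open they stand 13 mm farther back than shut.
Start: joints at [1.559, 0.04, 0.085, 0, -1.615, -0.334], TCP at [0.203, 0.564, 0.231] pointing down, gripper open.
Joint ranges: [-2.56, 2.56], [-1.29, 2.01], [-1.08, 1.49], [-3.29, 1.98], [-2.81, -0.18], [-2.99, 2.99]. Speed limits (rad/s): [2.57, 2.57, 3.01, 3.14, 3.14, 3.14].

INTERFACE

Orientations are given as a unit quaternion [w, x, y, z].
In Python, from workcell import * gives the robot as it stands. The module is installed in compiled form; this text tells all that it offers.
- The arm moves only by the tool send_rows, never from a script. Its arguments are lists of equal length, an entry for each row: "dr": the turn, a rotation vector about the tool's x, y, z in degrees, a list of three; "delta_pos": the shift along the tool's x, y, z in m, a list of three; "grip": the finger opening in m, from 0 to 0.0854. A call has 1 to 8 rows; each row is the pose to reach, as a shift and turn from the pose commanded when the call began, along the tool's axes at that moment; what a row does not reach only later rows make up. A row lasts 1/12 s, in which the tool goes at most 41.7 mm and 7.16 degrees, less where a joint would pass 70% of its speed; a pose out of reach is approached as far as the arm can. A call with a gripper value outside its range is refused whole. The fingers move at their own pace and stop on an object; "squeeze" is the grip in N (left out, the last holds). Time passes only in rows, so rows that repeat a pose let the fingers close. It gives the time, the measured TCP pose, the force and the opening at its end, in the units of the state.
- observe(): the state, without advancing time (a new reading comes with each control period).
- capture(name): name is "scene" or "top" or "wrist"; returns (picture, depth): 400x640x3 uint8, red, green, blue; 400x640 float32, m along the optical axis (not along the pixel's ray), 0 where there is no reading.
- camera_info(name): a dict with "fx", "fy", "cx", "cy" (pixels), "k1" (the pictures are not rectified: a ray, as slopes to the right and down, at radius r is drawn at 1 + k1 r^2 times it, then the intrinsics apply), "world_to_cam" (4x4, takes a point from world to camera coordinates). Camera axes: x right, y up, looking along -z (the intrinsics and any distortion apply to the point x, -y, -z); pixel columns grow to the right and rows downward; lengths in m; the calibration is good to about 2 mm. A picture is of the moment at which its call begins: read the wrist's pose just before it. camera_info takes no time and is no camera call; for the wrist camera it gives the pose at the moment of the call.
- finish_job(): hands the job in, once; it reports no verdict.
The state is a dict: "time": time; "joint_pos": joint angles; "qd": joint speeds; "effort": joint torques, N m; "tool_pos": TCP position; "tool_rot": TCP orientation; "force": force on the tool from outside, world axes, zero at the start; "ft_torque": the same for the moment, N m; "finger_gap": finger opening in m.
Only numpy, scipy, OpenCV 4.12 (cv2) and the standard library are available. Lean on these libraries where they do the work, as an engineer would, in place of code of your own. Each camera call takes 0.05 s, during which the arm holds its last target.

## Working session

There is one attempt and no reset: what is moved stays moved. The work goes in short steps, Python scripts to look and compute and a tool call to move; the robot and the scene stay as the last step left them, time stands still between calls to the robot, and variables do not carry over. Pictures are saved under pics/ and viewed, and the job is handed in when it is done.

Besides the shell and the picture viewer there is one more tool, called after ">>>" by a JSON object that holds its "api" and its "payload", one argument or row to a line. send_rows: Moves the arm, as the interface text tells. Its arguments: {"type":"object","properties":{"dr":{"type":"array","items":{"type":"array","items":{"type":"number"}}},"delta_pos":{"type":"array","items":{"type":"array","items":{"type":"number"}}},"grip":{"type":"array","items":{"type":"number"}},"squeeze":{"type":"number"}},"required":["dr","delta_pos","grip"]}

```bash
mkdir -p pics; ls; cat > h.py <<'E'
from workcell import *
import numpy as np, cv2
from scipy.spatial.transform import Rotation as R
def save(n,im,): cv2.imwrite('pics/'+n+'.png',cv2.cvtColor(im,cv2.COLOR_RGB2BGR))
def ray(ci,u,v):
    x=(u-ci['cx'])/ci['fx'];y=(v-ci['cy'])/ci['fy']
    rd=np.hypot(x,y);r=rd
    for _ in range(30): r=rd/(1+ci['k1']*r*r)
    s=r/rd if rd>0 else 1
    d=np.array([x*s,-y*s,-1.0])
    M=np.linalg.inv(np.array(ci['world_to_cam']))
    return M[:3,3],M[:3,:3]@d
def onz(ci,u,v,z):
    o,d=ray(ci,u,v);t=(z-o[2])/d[2];return o+t*d
def atd(ci,u,v,dep):
    o,d=ray(ci,u,v);return o+dep*d
def proj(ci,p):
    M=np.array(ci['world_to_cam']);c=M[:3,:3]@np.array(p)+M[:3,3]
    x=c[0]/-c[2];y=-c[1]/-c[2];k=1+ci['k1']*(x*x+y*y)
    return ci['cx']+ci['fx']*x*k,ci['cy']+ci['fy']*y*k
def Rt(s=None):
    s=s or observe();q=s['tool_rot'];return R.from_quat([q[1],q[2],q[3],q[0]])
E
python3 - <<'E'
from h import *
s=observe();print(s);print(Rt(s).as_matrix().round(3))
for n in('scene','top','wrist'):
    ci=camera_info(n);print(n,{k:(np.round(v,3).tolist()) for k,v in ci.items()})
    p,d=capture(n);save(n+'0',p);np.save(n+'0.npy',d)
E
```

```text
pics
{'time': 0.0, 'joint_pos': array([ 1.55871350e+00,  4.08019382e-02,  8.37711487e-02, -4.76305375e-04,
       -1.61552572e+00, -3.33695862e-01]), 'qd': array([ 0.00079177, -0.00200583,  0.00054862, -0.00060988, -0.00029335,
        0.00018671]), 'effort': array([-3.73357835e-06, -3.68203926e+01,  3.47414625e+01,  6.93200245e+00,
       -5.31007492e-03,  5.44438265e-06]), 'tool_pos': array([0.20316655, 0.56418321, 0.23026017]), 'tool_rot': array([-0.40603673,  0.4070375 , -0.57814965,  0.57896254]), 'force': array([-0.11573542, -0.64637677, -1.19132991]), 'ft_torque': array([-0.03518652,  0.05902192, -0.04323162]), 'finger_gap': 0.0852242493453104}
[[-0.339 -0.     0.941]
 [-0.941 -0.002 -0.339]
 [ 0.002 -1.     0.   ]]
scene {'fx': 450.137, 'fy': 450.137, 'cx': 317.535, 'cy': 201.1, 'k1': -0.029, 'world_to_cam': [[0.302, 0.953, -0.01, -0.158], [-0.72, 0.235, 0.653, 0.327], [0.625, -0.19, 0.757, -1.251], [0.0, 0.0, 0.0, 1.0]]}
top {'fx': 489.262, 'fy': 489.262, 'cx': 312.985, 'cy': 200.542, 'k1': -0.057, 'world_to_cam': [[0.009, -1.0, -0.014, -0.004], [0.995, 0.007, 0.096, -0.54], [-0.096, -0.015, 0.995, -1.019], [0.0, 0.0, 0.0, 1.0]]}
wrist {'fx': 311.53, 'fy': 311.53, 'cx': 313.223, 'cy': 193.987, 'k1': -0.046, 'world_to_cam': [[-0.34, -0.94, 0.001, 0.599], [0.892, -0.323, -0.316, 0.042], [0.298, -0.107, 0.949, -0.379], [0.0, 0.0, 0.0, 1.0]]}
```

View pics/top0.png

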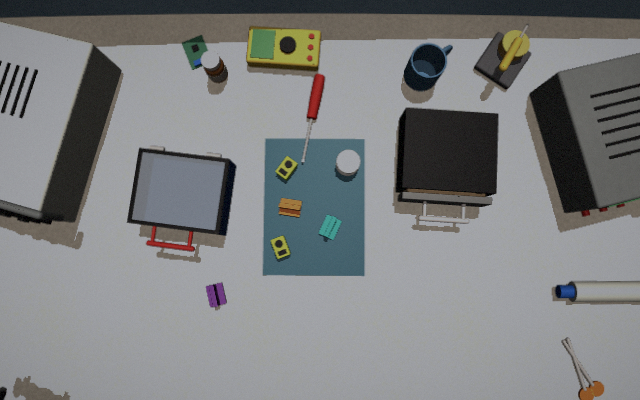

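View pics/scene0.png

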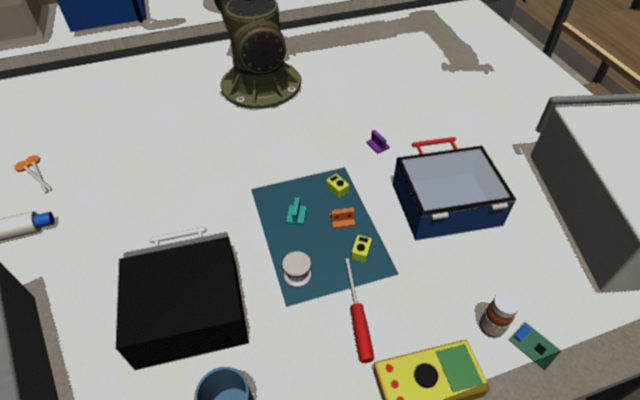

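View pics/wrist0.png

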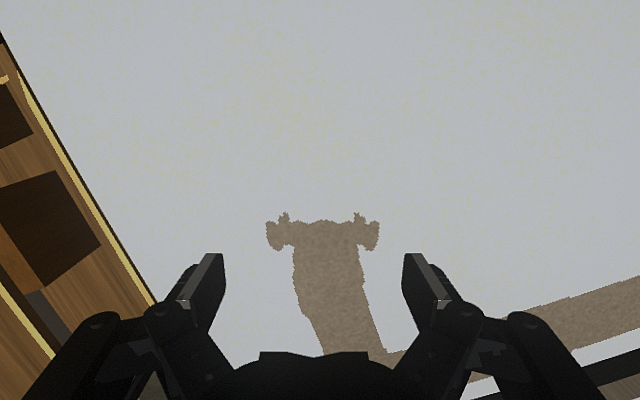

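Candidates (top view): yellow sensors at (286,168) and (280,247), with the yellow multimeter at (285,48) as a look-alike. Orange bracket at (290,207), with the turquoise (330,228), the purple (216,295) and the orange scissors (590,390) as look-alikes. Red lid bar at (170,245), with the red screwdriver handle at (315,95) as a look-alike. I choose the two yellow blocks, the one orange finned bracket, the bar on the case, and the drawer handle at (443,219).

```bash
cat > m.py <<'E'
from h import *
def blobs(p,lo,hi,amin=60):
    h=cv2.cvtColor(p,cv2.COLOR_RGB2HSV);m=cv2.inRange(h,np.array(lo),np.array(hi))
    n,l,st,c=cv2.connectedComponentsWithStats(m)
    return [(st[i],c[i],(l==i)) for i in range(1,n) if st[i][4]>=amin]
COL={'yellow':((24,120,60),(36,255,255)),'orange':((8,150,80),(20,255,255)),'red':((0,170,80),(6,255,255))}
E
python3 - <<'E'
from m import *
p=cv2.cvtColor(cv2.imread('pics/top0.png'),cv2.COLOR_BGR2RGB);d=np.load('top0.npy');ci=camera_info('top')
for k,(lo,hi) in COL.items():
    for st,c,m in blobs(p,lo,hi,25):
        r=cv2.minAreaRect(np.argwhere(m)[:,::-1].astype(np.float32))
        dz=np.median(d[m]); print(k,st.tolist(),c.round(1),np.round(r[1],1),round(r[2],1),'depthpt',atd(ci,*c,dz).round(4))
crop=p[130:290,120:370];save('crop0',cv2.resize(crop,None,fx=3.2,fy=3.2,interpolation=cv2.INTER_CUBIC))
crop=p[90:240,380:510];save('crop1',cv2.resize(crop,None,fx=4,fy=4,interpolation=cv2.INTER_CUBIC))
for u,v in [(170,245),(445,220),(286,168),(450,150),(180,190),(300,260),(347,162)]: print(u,v,atd(ci,u,v,d[v,u]).round(4))
E
```

```text
yellow [246, 28, 74, 37, 1416] [291.3  46.7] [71.7 35. ] 3.9 depthpt [0.8769 0.0511 0.0388]
yellow [502, 30, 27, 38, 535] [514.1  45.2] [37. 26.] 90.0 depthpt [ 0.8796 -0.4332  0.0516]
yellow [276, 156, 21, 23, 199] [286.3 167.4] [13.6 20.2] 36.9 depthpt [0.6114 0.0588 0.0259]
yellow [271, 236, 19, 23, 207] [279.9 246.5] [20.2 14. ] 69.0 depthpt [0.442  0.07   0.0268]
orange [279, 199, 22, 18, 292] [289.7 207.3] [21.2 15.6] 8.1 depthpt [0.5268 0.0514 0.0099]
orange [580, 381, 24, 19, 273] [591.7 391.3] [14.  25.5] 58.4 depthpt [ 0.1367 -0.5987  0.0067]
red [307, 74, 17, 44, 424] [315.5  95.3] [10.2 43.3] 11.3 depthpt [ 0.7718 -0.0027  0.0243]
red [147, 226, 47, 25, 287] [170.7 242. ] [46.7 19. ] 7.7 depthpt [0.4486 0.2866 0.0833]
170 245 [0.4425 0.2884 0.0812]
445 220 [ 0.4991 -0.2732  0.0546]
286 168 [0.61   0.0594 0.0269]
450 150 [ 0.6389 -0.2766  0.0909]
180 190 [0.5547 0.2719 0.0806]
300 260 [0.4133 0.028  0.0025]
347 162 [ 0.6207 -0.0706  0.0454]
```

View pics/crop0.png

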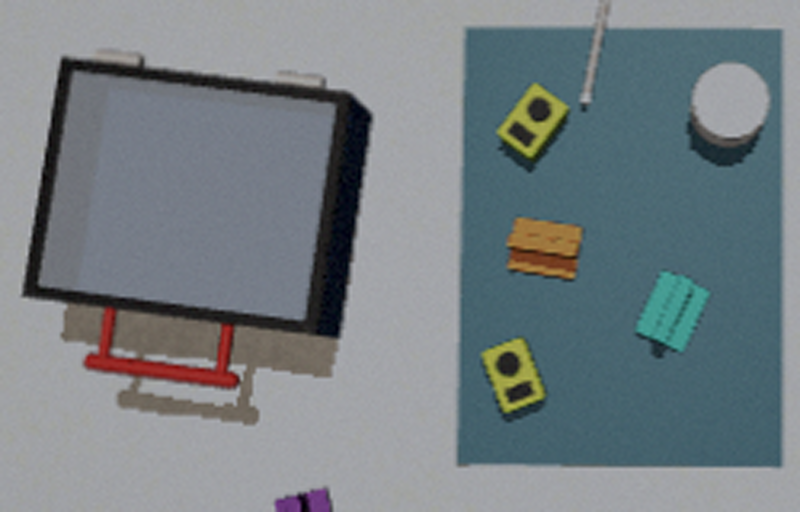

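View pics/crop1.png

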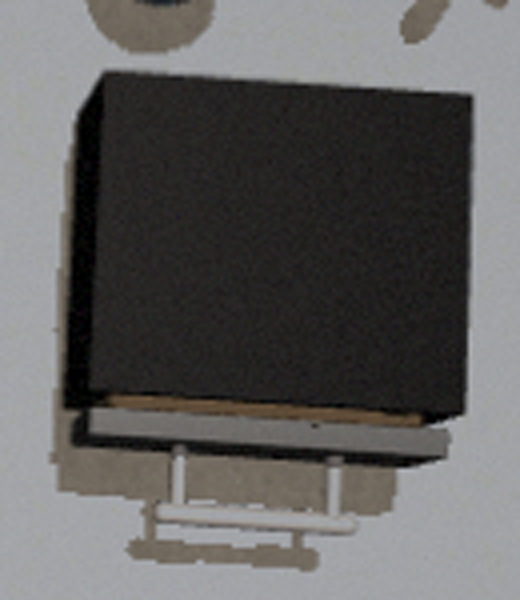

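```bash
python3 - <<'E'
from m import *
ci=camera_info('top')
def P(u,v,z): return onz(ci,u,v,z)[:2]
c0=lambda u,v:(u/3.2+120,v/3.2+130); c1=lambda u,v:(u/4+380,v/4+90)
L=[P(*c0(*a),.081) for a in [(25,296),(65,60),(348,95),(314,331)]]
print('lid',np.round(L,4).tolist(), [round(np.linalg.norm(L[i]-L[i-1]),3) for i in range(4)])
for a,b in((0,1),(3,2)): d=L[b]-L[a];print('xdir',np.degrees(np.arctan2(d[1],d[0])))
for a,b in((3,0),(2,1)): d=L[b]-L[a];print('ydir',np.degrees(np.arctan2(-d[0],d[1])))
B=[P(*c0(*a),.08) for a in [(88,361),(238,381)]];d=B[0]-B[1];print('bar',np.round(B,4).tolist(),np.mean(B,0).round(4),np.linalg.norm(d),np.degrees(np.arctan2(-d[0],d[1])))
H=[P(*c1(*a),.054) for a in [(154,511),(358,525)]];d=H[0]-H[1];print('handle',np.mean(H,0).round(4),np.linalg.norm(d),np.degrees(np.arctan2(-d[0],d[1])))
U=[P(*c1(*a),.09) for a in [(105,72),(472,95),(465,412)]]
print('unit',np.round(U,4).tolist(),[np.linalg.norm(U[i]-U[i+1]) for i in (0,1)]);d=U[0]-U[1];print(np.degrees(np.arctan2(-d[0],d[1])));d=U[1]-U[2];print(np.degrees(np.arctan2(d[1],d[0])))
s=observe();print(s['tool_pos'])
E
```

```text
lid [[0.4872, 0.3775], [0.64, 0.3582], [0.6178, 0.1731], [0.4669, 0.1909]] [np.float64(0.188), np.float64(0.154), np.float64(0.186), np.float64(0.152)]
xdir -7.193518254009896
xdir -6.71090478109483
ydir -6.217328633060248
ydir -6.864734824065541
bar [[0.4464, 0.3353], [0.4349, 0.2386]] [0.4407 0.287 ] 0.09735116874874715 -6.771346378405472
handle [ 0.5002 -0.2713] 0.10618130382651299 -3.535119671739021
unit [[0.7255, -0.1891], [0.7155, -0.3776], [0.5521, -0.3688]] [np.float64(0.18872883214841965), np.float64(0.1636330974746432)]
-3.0383839745772607
-3.0761203642646233
[0.20322601 0.56427776 0.23051366]
```

```bash
cat > g.py <<'E'
from h import *
import sys
# usage: g.py x y z yawdeg(tool x dir in world)
x,y,z,yaw=map(float,sys.argv[1:5])
s=observe();r=Rt(s)
a=np.radians(yaw);X=np.array([np.cos(a),np.sin(a),0]);Y=np.array([0,0,-1.]);Z=np.cross(X,Y)
T=R.from_matrix(np.stack([X,Y,Z],1))
print('dp',(r.inv().apply(np.array([x,y,z])-s['tool_pos'])).round(4).tolist(),'dr',np.degrees((r.inv()*T).as_rotvec()).round(2).tolist())
m=r.as_matrix();print('now',s['tool_pos'].round(4),'yaw',np.degrees(np.arctan2(m[1,0],m[0,0])).round(1),'t',round(s['time'],2),'F',s['force'].round(1),'gap',round(s['finger_gap'],4),'j',s['joint_pos'].round(2))
E
python3 g.py 0.4405 0.2875 0.16 173.2; python3 - <<'E'
E
```

```text
dp [0.1799, 0.0708, 0.317] dr [-0.06, 76.99, 0.06]
now [0.2032 0.5643 0.2305] yaw -109.8 t 0.15 F [-0.4  0.5  0.1] gap 0.0857 j [ 1.56  0.04  0.08 -0.   -1.62 -0.33]
```

>>> {"api": "send_rows", "payload": {
  "dr": [
    [0, 56, 0],
    [0, 56, 0],
    [0, 56, 0],
    [0, 56, 0],
    [0, 56, 0],
    [0, 56, 0],
    [0, 56, 0],
    [0, 56, 0]
  ],
  "delta_pos": [
    [0.16, 0.04, 0.28],
    [0.16, 0.04, 0.28],
    [0.16, 0.04, 0.28],
    [0.16, 0.04, 0.28],
    [0.16, 0.04, 0.28],
    [0.16, 0.04, 0.28],
    [0.16, 0.04, 0.28],
    [0.16, 0.04, 0.28]
  ],
  "grip": [0.04, 0.04, 0.04, 0.04, 0.04, 0.04, 0.04, 0.04],
  "squeeze": 30
}}

```text
time: 0.82
tool_pos: [0.4136, 0.3167, 0.1909]
tool_rot: [-0.085, 0.085, -0.702, 0.702]
force: [1.4, 1.0, -0.1]
finger_gap: 0.0402
```

```bash
python3 g.py 0.4405 0.2875 0.16 173.2
```

```text
dp [-0.0191, 0.0309, 0.0347] dr [-0.01, 20.59, 0.01]
now [0.4136 0.3167 0.1909] yaw -166.2 t 0.82 F [ 1.4  1.  -0.1] gap 0.0402 j [ 1.04 -0.17 -0.19  0.   -1.55 -0.8 ]
```

>>> {"api": "send_rows", "payload": {
  "dr": [
    [0, 20.6, 0],
    [0, 20.6, 0],
    [0, 20.6, 0],
    [0, 20.6, 0],
    [0, 20.6, 0]
  ],
  "delta_pos": [
    [-0.019, 0.031, 0.035],
    [-0.019, 0.031, 0.035],
    [-0.019, 0.031, 0.035],
    [-0.019, 0.031, 0.035],
    [-0.019, 0.031, 0.035]
  ],
  "grip": [0.032, 0.032, 0.032, 0.032, 0.032]
}}

```text
time: 1.23
tool_pos: [0.4396, 0.2897, 0.1603]
tool_rot: [0.038, -0.038, -0.706, 0.706]
force: [-0.4, 0.6, 0.2]
finger_gap: 0.0321
```

```bash
python3 g.py 0.4405 0.2875 0.066 173.2; python3 - <<'E'
from m import *
ci=camera_info('wrist');p,d=capture('wrist');save('w1',p)
for st,c,m in blobs(p,*COL['red'],100):
    r=cv2.minAreaRect(np.argwhere(m)[:,::-1].astype(np.float32));print(st,c,r,onz(ci,*c,.078), atd(ci,*c,np.median(d[m])))
E
```

```text
dp [-0.0011, 0.0943, 0.002] dr [-0.01, 0.56, -0.0]
now [0.4396 0.2897 0.1603] yaw 173.8 t 1.23 F [-0.4  0.6  0.2] gap 0.0321 j [ 0.97 -0.15 -0.23  0.   -1.49 -1.07]
[ 264  137   56  124 2169] [305.14661134 193.25218995] ((291.5, 198.5), (123.0, 55.0), 90.0) [0.44454302 0.28161756 0.078     ] [0.44419518 0.27982209 0.08350959]
```

View pics/w1.png

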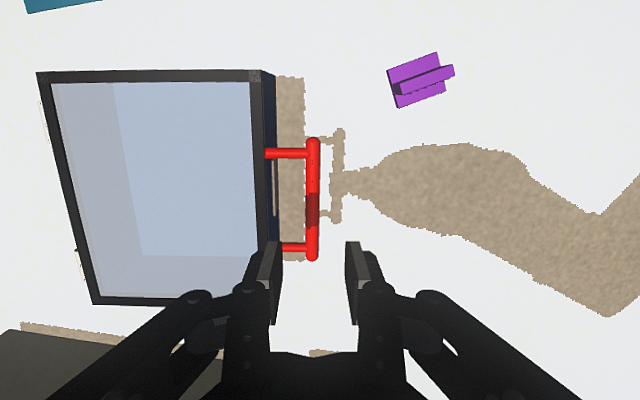

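The wrist view shows the red bar running from (313,140) to (313,260), between the fingers and parallel to them. The purple look-alike is at (422,80).

```bash
python3 - <<'E'
from m import *
ci=camera_info('wrist')
a=onz(ci,313,142,.08);b=onz(ci,312.5,256,.08);print(a,b,(a+b)/2,np.linalg.norm(a-b),np.degrees(np.arctan2(b[0]-a[0],a[1]-b[1])))
E
```

```text
[0.43428999 0.24380411 0.08      ] [0.44473335 0.3350761  0.08      ] [0.43951167 0.28944011 0.08      ] 0.09186751910429461 173.4725919479438
```

>>> {"api": "send_rows", "payload": {
  "dr": [
    [0, 0.3, 0],
    [0, 0.3, 0],
    [0, 0.3, 0],
    [0, 0.3, 0],
    [0, 0.3, 0],
    [0, 0.3, 0],
    [0, 0.3, 0],
    [0, 0.3, 0]
  ],
  "delta_pos": [
    [0, 0.035, 0.001],
    [0, 0.065, 0.001],
    [0, 0.094, 0.001],
    [0, 0.094, 0.001],
    [0, 0.094, 0.001],
    [0, 0.094, 0.001],
    [0, 0.094, 0.001],
    [0, 0.094, 0.001]
  ],
  "grip": [0.032, 0.032, 0.032, 0.032, 0.005, 0.005, 0.005, 0.005]
}}

```text
time: 1.95
tool_pos: [0.4405, 0.2895, 0.0686]
tool_rot: [-0.04, 0.042, 0.707, -0.705]
force: [3.6, -0.6, -1.5]
finger_gap: 0.0095
```

```bash
cat > arc.py <<'E'
from h import *
import sys
# usage: arc.py th0 th1... : offsets in tool frame to follow the bar, lid angles in rad
s=observe();r=Rt(s)
ax=np.array([np.cos(np.radians(-6.7)),np.sin(np.radians(-6.7)),0])
th=[float(a) for a in sys.argv[1:]]
rad=.191
def b(t): t=t+0.0157; return -rad*np.cos(t)*ax+np.array([0,0,rad*np.sin(t)])
for t in th[1:]: print(t,r.inv().apply(b(t)-b(th[0])).round(4).tolist())
E
python3 g.py 0.4405 0.2875 0.066 173.2; python3 arc.py 0 .1 .2 .3 .4 .5 .6 .7 .8
```

```text
dp [-0.0002, 0.0025, 0.002] dr [0.14, 0.12, -0.16]
now [0.4405 0.2895 0.0686] yaw 173.3 t 1.95 F [ 3.6 -0.6 -1.5] gap 0.0095 j [ 0.96 -0.12 -0.37  0.   -1.32 -1.08]
0.1 [-0.0013, -0.019, -0.0]
0.2 [-0.0045, -0.0379, -0.0001]
0.3 [-0.0096, -0.0563, -0.0001]
0.4 [-0.0164, -0.0741, -0.0002]
0.5 [-0.0251, -0.0911, -0.0002]
0.6 [-0.0353, -0.1072, -0.0003]
0.7 [-0.0472, -0.1222, -0.0003]
0.8 [-0.0604, -0.1359, -0.0003]
```

>>> {"api": "send_rows", "payload": {
  "dr": [
    [0, 0, 0],
    [0, 0, 0],
    [0, 0, 0],
    [0, 0, 0],
    [0, 0, 0],
    [0, 0, 0],
    [0, 0, 0],
    [0, 0, 0]
  ],
  "delta_pos": [
    [-0.001, -0.01, 0],
    [-0.003, -0.028, 0],
    [-0.007, -0.047, 0],
    [-0.012, -0.063, 0],
    [-0.0164, -0.0741, 0],
    [-0.0205, -0.083, 0],
    [-0.0251, -0.0911, 0],
    [-0.0251, -0.0911, 0]
  ],
  "grip": [0.005, 0.005, 0.005, 0.005, 0.005, 0.005, 0.005, 0.005]
}}

```text
time: 2.62
tool_pos: [0.4643, 0.2863, 0.1594]
tool_rot: [-0.041, 0.041, 0.706, -0.705]
force: [-7.8, 0.8, 3.0]
finger_gap: 0.0097
```

```bash
python3 g.py 0.4405 0.2875 0.066 173.2; python3 arc.py .5 .6 .7 .8 .9 1.0 1.1 1.2 1.3 1.4 1.5 1.6 1.7
```

```text
dp [0.0238, 0.0934, 0.0018] dr [0.08, 0.11, 0.02]
now [0.4643 0.2863 0.1594] yaw 173.3 t 2.62 F [-7.8  0.8  3. ] gap 0.0097 j [ 0.92 -0.1  -0.18 -0.   -1.49 -1.04]
0.6 [-0.0102, -0.0161, -0.0]
0.7 [-0.022, -0.0311, -0.0]
0.8 [-0.0352, -0.0449, -0.0001]
0.9 [-0.0498, -0.0573, -0.0001]
1.0 [-0.0655, -0.0682, -0.0001]
1.1 [-0.0822, -0.0774, -0.0001]
1.2 [-0.0997, -0.0849, -0.0001]
1.3 [-0.1179, -0.0907, -0.0001]
1.4 [-0.1366, -0.0946, -0.0001]
1.5 [-0.1556, -0.0966, -0.0001]
1.6 [-0.1747, -0.0967, -0.0001]
1.7 [-0.1937, -0.0949, -0.0001]
```

>>> {"api": "send_rows", "payload": {
  "dr": [
    [0, 0, 0],
    [0, 0, 0],
    [0, 0, 0],
    [0, 0, 0],
    [0, 0, 0],
    [0, 0, 0],
    [0, 0, 0],
    [0, 0, 0]
  ],
  "delta_pos": [
    [-0.0102, -0.0161, 0],
    [-0.022, -0.0311, 0],
    [-0.0352, -0.0449, 0],
    [-0.0498, -0.0573, 0],
    [-0.0655, -0.0682, 0],
    [-0.074, -0.073, 0],
    [-0.0822, -0.0774, 0],
    [-0.0822, -0.0774, 0]
  ],
  "grip": [0.005, 0.005, 0.005, 0.005, 0.005, 0.005, 0.005, 0.005]
}}

```text
time: 3.28
tool_pos: [0.5473, 0.2764, 0.2393]
tool_rot: [-0.04, 0.043, 0.707, -0.705]
force: [-7.3, 0.6, 12.3]
finger_gap: 0.0092
```

```bash
python3 g.py 0.6635 0.2625 0.255 173.2; python3 arc.py 1.1 1.2 1.3 1.4 1.5 1.6 1.7 1.75
```

```text
dp [-0.1171, -0.0152, 0.0002] dr [0.17, 0.09, -0.24]
now [0.5473 0.2764 0.2393] yaw 173.3 t 3.28 F [-7.3  0.6 12.3] gap 0.0092 j [ 0.79  0.07  0.13  0.   -1.63 -0.91]
1.2 [-0.0176, -0.0075, -0.0]
1.3 [-0.0358, -0.0131, -0.0]
1.4 [-0.0545, -0.0169, -0.0001]
1.5 [-0.0735, -0.0188, -0.0001]
1.6 [-0.0926, -0.0189, -0.0001]
1.7 [-0.1116, -0.017, -0.0001]
1.75 [-0.121, -0.0153, -0.0001]
```

>>> {"api": "send_rows", "payload": {
  "dr": [
    [0, 0, 0],
    [0, 0, 0],
    [0, 0, 0],
    [0, 0, 0],
    [0, 0, 0],
    [0, 0, 0],
    [0, 0, 0],
    [0, 0, 0]
  ],
  "delta_pos": [
    [-0.01, -0.006, 0],
    [-0.0176, -0.0095, 0],
    [-0.0358, -0.0151, 0],
    [-0.0545, -0.0189, 0],
    [-0.0735, -0.0208, 0],
    [-0.085, -0.021, 0],
    [-0.0926, -0.021, 0],
    [-0.0926, -0.021, 0]
  ],
  "grip": [0.005, 0.005, 0.005, 0.005, 0.005, 0.005, 0.005, 0.005]
}}

```text
time: 3.95
tool_pos: [0.6395, 0.2653, 0.2566]
tool_rot: [-0.041, 0.042, 0.706, -0.706]
force: [-0.5, 0.8, 4.0]
finger_gap: 0.01
```

```bash
python3 g.py 0.6635 0.2625 0.255 173.2; python3 arc.py 1.6 1.65 1.7 1.75 1.8
```

```text
dp [-0.0242, 0.0016, -0.0] dr [0.04, 0.05, -0.12]
now [0.6395 0.2653 0.2566] yaw 173.2 t 3.95 F [-0.5  0.8  4. ] gap 0.01 j [ 0.68  0.29  0.41  0.   -1.69 -0.8 ]
1.65 [-0.0095, 0.0007, -0.0]
1.7 [-0.019, 0.0018, -0.0]
1.75 [-0.0284, 0.0035, -0.0]
1.8 [-0.0377, 0.0056, -0.0]
```

>>> {"api": "send_rows", "payload": {
  "dr": [
    [0, 0, 0],
    [0, 0, 0],
    [0, 0, 0],
    [0, 0, 0],
    [0, 0, 0],
    [0, 0, 0]
  ],
  "delta_pos": [
    [-0.0095, 0.0005, 0],
    [-0.019, 0.0015, 0],
    [-0.026, 0.0025, 0],
    [-0.03, 0.0035, 0],
    [-0.03, 0.0035, 0],
    [-0.03, 0.0035, 0]
  ],
  "grip": [0.005, 0.005, 0.005, 0.005, 0.005, 0.005]
}}

```text
time: 4.45
tool_pos: [0.6669, 0.2621, 0.2527]
tool_rot: [0.042, -0.041, -0.706, 0.706]
force: [-5.9, 0.5, 2.9]
finger_gap: 0.0097
```

```bash
python3 g.py 0.6635 0.2625 0.255 173.2;python3 - <<'E'
from m import *
p,d=capture('scene');save('s2',p)
E
```

```text
dp [0.0035, -0.0023, 0.0] dr [-0.03, 0.13, 0.07]
now [0.6669 0.2621 0.2527] yaw 173.3 t 4.45 F [-5.9  0.5  2.9] gap 0.0097 j [ 0.65  0.37  0.5  -0.   -1.7  -0.77]
```

View pics/s2.png

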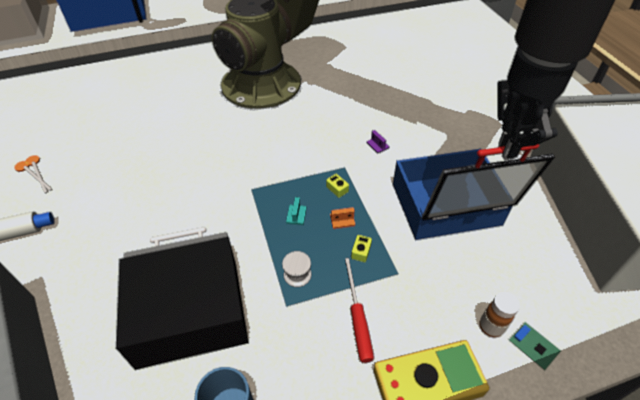

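>>> {"api": "send_rows", "payload": {
  "dr": [
    [0, 0, 0],
    [0, 0, 0],
    [0, 0, 0]
  ],
  "delta_pos": [
    [-0.003, 0.0005, 0],
    [-0.003, 0.0005, 0],
    [-0.003, 0.0005, 0]
  ],
  "grip": [0.005, 0.005, 0.005]
}}

```text
time: 4.75
tool_pos: [0.6672, 0.2621, 0.2527]
tool_rot: [0.043, -0.038, -0.705, 0.706]
force: [-19.5, 1.0, 7.6]
finger_gap: 0.0095
```

Firm stop. Now I release and rise straight up.

>>> {"api": "send_rows", "payload": {
  "dr": [
    [0, 0, 0],
    [0, 0, 0],
    [0, 0, 0],
    [0, 0, 0],
    [0, 0, 0],
    [0, 0, 0],
    [0, 0, 0],
    [0, 0, 0]
  ],
  "delta_pos": [
    [0.003, 0, 0],
    [0.003, 0, 0],
    [0.003, 0, 0],
    [0.003, -0.02, 0],
    [0.003, -0.045, 0],
    [0.003, -0.06, 0],
    [0.003, -0.06, 0],
    [0.003, -0.06, 0]
  ],
  "grip": [0.005, 0.032, 0.032, 0.032, 0.032, 0.032, 0.032, 0.032]
}}

```text
time: 5.42
tool_pos: [0.6683, 0.2619, 0.3123]
tool_rot: [-0.041, 0.042, 0.706, -0.706]
force: [-0.1, 1.1, -0.7]
finger_gap: 0.0322
```

```bash
python3 g.py 0.47 0 0.31 180;python3 - <<'E'
from m import *
p,d=capture('top');save('t3',p)
E
```

```text
dp [0.1662, 0.0018, 0.2833] dr [0.05, -6.74, -0.08]
now [0.6683 0.2619 0.3123] yaw 173.3 t 5.42 F [-0.1  1.1 -0.7] gap 0.0322 j [ 0.65  0.4   0.65  0.   -1.82 -0.77]
```

View pics/t3.png

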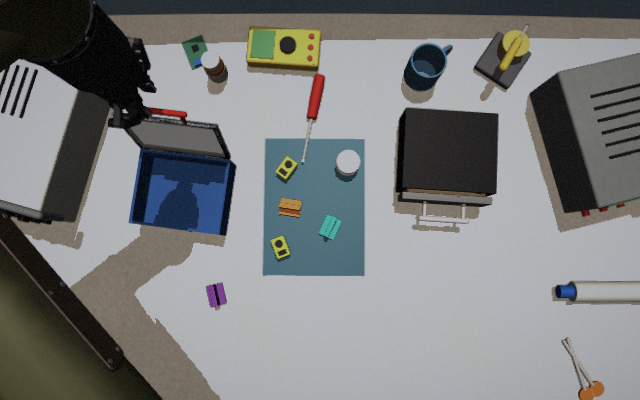

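>>> {"api": "send_rows", "payload": {
  "dr": [
    [0, -4, 0],
    [0, -4, 0],
    [0, -4, 0],
    [0, -4, 0],
    [0, -4, 0],
    [0, -4, 0],
    [0, -4, 0],
    [0, -4, 0]
  ],
  "delta_pos": [
    [0.166, 0.002, 0.283],
    [0.166, 0.002, 0.283],
    [0.166, 0.002, 0.283],
    [0.166, 0.002, 0.283],
    [0.166, 0.002, 0.283],
    [0.166, 0.002, 0.283],
    [0.166, 0.002, 0.283],
    [0.166, 0.002, 0.283]
  ],
  "grip": [0.03, 0.03, 0.03, 0.03, 0.03, 0.03, 0.03, 0.03]
}}

```text
time: 6.13
tool_pos: [0.4679, -0.0015, 0.3085]
tool_rot: [0.017, -0.016, -0.707, 0.707]
force: [0.0, -0.6, 1.2]
finger_gap: 0.0303
```

```bash
python3 g.py 0.5 -0.271 0.16 177
```

```text
dp [-0.0451, 0.1486, 0.2676] dr [-0.03, 0.28, 0.07]
now [ 0.4679 -0.0015  0.3085] yaw 177.3 t 6.13 F [ 0.  -0.6  1.2] gap 0.0303 j [ 0.43 -0.29 -0.07 -0.   -1.79 -0.48]
```

>>> {"api": "send_rows", "payload": {
  "dr": [
    [0, 0.3, 0],
    [0, 0.3, 0],
    [0, 0.3, 0],
    [0, 0.3, 0],
    [0, 0.3, 0],
    [0, 0.3, 0],
    [0, 0.3, 0],
    [0, 0.3, 0]
  ],
  "delta_pos": [
    [-0.045, 0.15, 0.268],
    [-0.045, 0.15, 0.268],
    [-0.045, 0.15, 0.268],
    [-0.045, 0.15, 0.268],
    [-0.045, 0.15, 0.268],
    [-0.045, 0.15, 0.268],
    [-0.045, 0.15, 0.268],
    [-0.045, 0.15, 0.268]
  ],
  "grip": [0.03, 0.03, 0.03, 0.03, 0.03, 0.03, 0.03, 0.03]
}}

```text
time: 6.8
tool_pos: [0.4998, -0.2724, 0.1543]
tool_rot: [-0.022, 0.017, 0.707, -0.706]
force: [0.0, 1.0, -1.3]
finger_gap: 0.0299
```

```bash
python3 g.py 0.5 -0.271 0.042 177; python3 - <<'E'
from m import *
p,d=capture('wrist');save('w4',p);np.save('w4.npy',d)
E
```

```text
dp [-0.0009, 0.1123, -0.0012] dr [0.09, -0.17, 0.39]
now [ 0.4998 -0.2724  0.1543] yaw 176.8 t 6.8 F [ 0.   1.  -1.3] gap 0.0299 j [-0.15 -0.03 -0.13 -0.   -1.48  0.09]
```

View pics/w4.png

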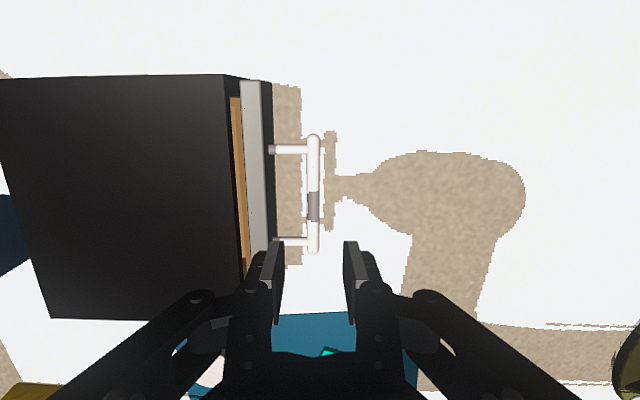

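The drawer handle runs from (313,136) to (313,252), midway between the fingers. The drawer front edge is at column ~265.

```bash
python3 - <<'E'
from m import *
ci=camera_info('wrist')
a=onz(ci,313.5,138,.053);b=onz(ci,313.5,249,.053);print(a,b,(a+b)/2,np.linalg.norm(a-b),np.degrees(np.arctan2(b[0]-a[0],a[1]-b[1])))
E
```

```text
[ 0.49523119 -0.31932525  0.053     ] [ 0.50076198 -0.22336959  0.053     ] [ 0.49799659 -0.27134742  0.053     ] 0.09611492536378191 176.70117499152317
```

>>> {"api": "send_rows", "payload": {
  "dr": [
    [0, 0, 0],
    [0, 0, 0],
    [0, 0, 0],
    [0, 0, 0],
    [0, 0, 0],
    [0, 0, 0],
    [0, 0, 0],
    [0, 0, 0]
  ],
  "delta_pos": [
    [0.001, 0.035, -0.001],
    [0.001, 0.07, -0.001],
    [0.001, 0.1, -0.001],
    [0.001, 0.114, -0.001],
    [0.001, 0.114, -0.001],
    [0.001, 0.114, -0.001],
    [0.001, 0.114, -0.001],
    [0.001, 0.114, -0.001]
  ],
  "grip": [0.03, 0.03, 0.03, 0.03, 0.005, 0.005, 0.005, 0.005]
}}

```text
time: 7.52
tool_pos: [0.4996, -0.2682, 0.0436]
tool_rot: [-0.02, 0.018, 0.707, -0.706]
force: [0.0, -5.0, -18.8]
finger_gap: 0.0095
```

>>> {"api": "send_rows", "payload": {
  "dr": [
    [0, 0, 0],
    [0, 0, 0],
    [0, 0, 0],
    [0, 0, 0],
    [0, 0, 0],
    [0, 0, 0],
    [0, 0, 0],
    [0, 0, 0]
  ],
  "delta_pos": [
    [0.012, 0, 0],
    [0.025, 0, 0],
    [0.04, 0, 0],
    [0.055, 0, 0],
    [0.07, 0, 0],
    [0.08, 0, 0],
    [0.085, 0, 0],
    [0.085, 0, 0]
  ],
  "grip": [0.005, 0.005, 0.005, 0.005, 0.005, 0.005, 0.005, 0.005]
}}

```text
time: 8.18
tool_pos: [0.4139, -0.2632, 0.0437]
tool_rot: [-0.02, 0.018, 0.708, -0.706]
force: [-1.2, -3.3, -25.0]
finger_gap: 0.0095
```

```bash
python3 g.py 0.5 -0.271 0.042 177
```

```text
dp [-0.0864, 0.0013, 0.0032] dr [0.14, -0.07, 0.23]
now [ 0.4139 -0.2632  0.0437] yaw 176.9 t 8.18 F [ -1.2  -3.3 -25. ] gap 0.0095 j [-0.16 -0.2  -0.48 -0.   -1.29  0.1 ]
```

>>> {"api": "send_rows", "payload": {
  "dr": [
    [0, 0, 0],
    [0, 0, 0],
    [0, 0, 0],
    [0, 0, 0],
    [0, 0, 0]
  ],
  "delta_pos": [
    [0.007, 0.002, 0],
    [0.014, 0.003, 0],
    [0.02, 0.003, 0],
    [0.02, 0.003, 0],
    [0.02, 0.003, 0]
  ],
  "grip": [0.005, 0.005, 0.005, 0.005, 0.005]
}}

```text
time: 8.6
tool_pos: [0.3962, -0.2623, 0.0435]
tool_rot: [-0.018, 0.019, 0.707, -0.706]
force: [-0.2, 6.9, -12.5]
finger_gap: 0.0095
```

>>> {"api": "send_rows", "payload": {
  "dr": [
    [0, 0, 0],
    [0, 0, 0],
    [0, 0, 0],
    [0, 0, 0],
    [0, 0, 0]
  ],
  "delta_pos": [
    [0.004, 0.002, 0],
    [0.008, 0.003, 0],
    [0.01, 0.003, 0],
    [0.01, 0.003, 0],
    [0.01, 0.003, 0]
  ],
  "grip": [0.005, 0.005, 0.005, 0.005, 0.005]
}}

```text
time: 9.02
tool_pos: [0.3892, -0.2619, 0.0434]
tool_rot: [0.015, -0.021, -0.707, 0.707]
force: [1.7, 9.7, -3.6]
finger_gap: 0.0093
```

```bash
python3 g.py 0.5 -0.271 0.042 177; python3 - <<'E'
from m import *
p,d=capture('top');save('t5',p)
E
```

```text
dp [-0.1111, 0.0022, 0.0034] dr [-0.0, 0.07, -0.44]
now [ 0.3892 -0.2619  0.0434] yaw 177.1 t 9.02 F [ 1.7  9.7 -3.6] gap 0.0093 j [-0.16 -0.27 -0.55 -0.   -1.29  0.11]
```

View pics/t5.png

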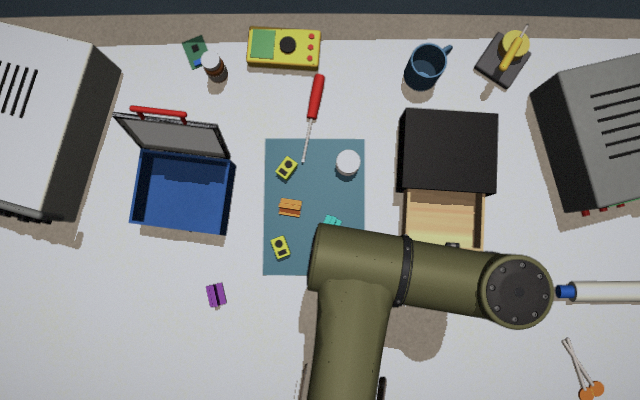

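>>> {"api": "send_rows", "payload": {
  "dr": [
    [0, 0, 0],
    [0, 0, 0],
    [0, 0, 0],
    [0, 0, 0],
    [0, 0, 0]
  ],
  "delta_pos": [
    [0.005, 0.001, -0.001],
    [0.009, 0.001, -0.002],
    [0.012, 0.001, -0.002],
    [0.012, 0.001, -0.002],
    [0.012, 0.001, -0.002]
  ],
  "grip": [0.005, 0.005, 0.005, 0.005, 0.005]
}}

```text
time: 9.48
tool_pos: [0.3887, -0.2617, 0.0438]
tool_rot: [0.005, -0.03, -0.704, 0.709]
force: [51.0, -17.1, -37.7]
finger_gap: 0.0092
```

>>> {"api": "send_rows", "payload": {
  "dr": [
    [0, 0, 0],
    [0, 0, 0],
    [0, 0, 0],
    [0, 0, 0],
    [0, 0, 0],
    [0, 0, 0],
    [0, 0, 0],
    [0, 0, 0]
  ],
  "delta_pos": [
    [-0.011, 0, 0.001],
    [-0.0115, 0, 0.001],
    [-0.0115, 0, 0.001],
    [-0.0115, 0, 0.001],
    [-0.0115, -0.025, 0.001],
    [-0.0115, -0.06, 0.001],
    [-0.0115, -0.1, 0.001],
    [-0.0115, -0.1, 0.001]
  ],
  "grip": [0.005, 0.005, 0.03, 0.03, 0.03, 0.03, 0.03, 0.03]
}}

```text
time: 10.15
tool_pos: [0.3892, -0.2647, 0.1504]
tool_rot: [0.013, -0.024, -0.704, 0.71]
force: [0.8, 0.0, 0.9]
finger_gap: 0.0301
```

```bash
python3 g.py 0.46 0.05 0.2 177; python3 - <<'E'
from m import *
p,d=capture('wrist');save('w6',p)
E
```

```text
dp [-0.055, -0.0516, -0.3175] dr [-0.5, -0.01, -0.86]
now [ 0.3892 -0.2647  0.1504] yaw 177.0 t 10.15 F [0.8 0.  0.9] gap 0.0301 j [-0.16 -0.33 -0.4   0.01 -1.49  0.11]
```

View pics/w6.png

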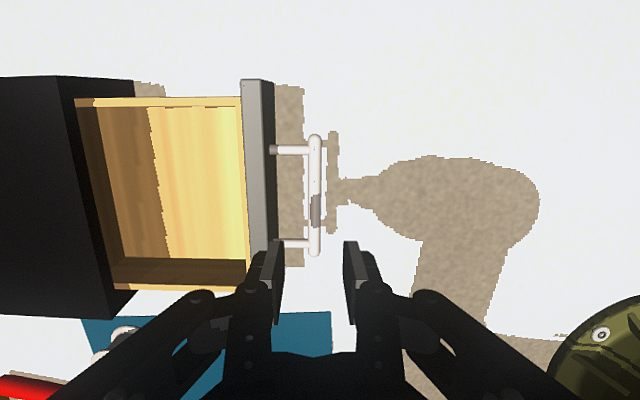

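```bash
python3 g.py 0.50 0.11 0.22 177; python3 - <<'E'
from m import *
ci=camera_info('wrist');M=np.linalg.inv(ci['world_to_cam']);print(M[:3,3],observe()['tool_pos'], onz(ci,320,200,0))
E
```

```text
dp [-0.0926, -0.0746, -0.3786] dr [-0.33, -0.02, -0.68]
now [ 0.3884 -0.2637  0.1465] yaw 177.0 t 10.2 F [-0.5 -0.1 -1.4] gap 0.0302 j [-0.16 -0.33 -0.4   0.   -1.49  0.11]
[ 0.38212882 -0.34417727  0.28862649] [ 0.38839931 -0.26368002  0.14647467] [ 0.38423409 -0.24348721  0.        ]
```

```bash
python3 g.py 0.49 0.05 0.18 177
```

```text
dp [-0.0853, -0.0344, -0.3184] dr [-0.33, -0.02, -0.68]
now [ 0.3884 -0.2637  0.1465] yaw 177.0 t 10.2 F [-0.5 -0.1 -1.4] gap 0.0302 j [-0.16 -0.33 -0.4   0.   -1.49  0.11]
```

>>> {"api": "send_rows", "payload": {
  "dr": [
    [-0.4, 0, -0.8],
    [-0.4, 0, -0.8],
    [-0.4, 0, -0.8],
    [-0.4, 0, -0.8],
    [-0.4, 0, -0.8],
    [-0.4, 0, -0.8],
    [-0.4, 0, -0.8],
    [-0.4, 0, -0.8]
  ],
  "delta_pos": [
    [-0.08, -0.038, -0.29],
    [-0.08, -0.038, -0.29],
    [-0.08, -0.038, -0.29],
    [-0.08, -0.038, -0.29],
    [-0.08, -0.038, -0.29],
    [-0.08, -0.038, -0.29],
    [-0.08, -0.038, -0.29],
    [-0.08, -0.038, -0.29]
  ],
  "grip": [0.05, 0.05, 0.05, 0.05, 0.05, 0.05, 0.05, 0.05]
}}

```text
time: 10.87
tool_pos: [0.4826, 0.0275, 0.1788]
tool_rot: [-0.021, 0.014, 0.71, -0.704]
force: [-0.1, -0.7, 1.0]
finger_gap: 0.0502
```

>>> {"api": "send_rows", "payload": {
  "dr": [
    [0, 0, 0],
    [0, 0, 0]
  ],
  "delta_pos": [
    [-0.005, 0, -0.02],
    [-0.005, 0, -0.02]
  ],
  "grip": [0.05, 0.05]
}}

```text
time: 11.03
tool_pos: [0.4881, 0.0456, 0.1779]
tool_rot: [-0.022, 0.014, 0.709, -0.704]
force: [0.3, 0.1, 0.2]
finger_gap: 0.0501
```

```bash
cat > obj.py <<'E'
from m import *
import sys
def look(name):
    ci=camera_info('wrist');p,d=capture('wrist');save(name,p);np.save(name+'.npy',d)
    for k in('yellow','orange'):
        lo,hi=COL[k]
        for st,c,m in blobs(p,lo,hi,150):
            z0=.026 if k=='yellow' else .03
            # fill black patches: hull ; project hull pts to world plane
            pts=np.argwhere(m)[:,::-1]
            W=np.array([atd(ci,u,v,d[v,u]) for u,v in pts]); 
            top=(W[:,2]>(.022 if k=='yellow' else .028))&(W[:,2]<.045)
            if top.sum()<30: print(k,c,'no top',np.percentile(W[:,2],[5,50,95]));continue
            zt=.026 if k=='yellow' else .034
            Q=np.array([onz(ci,u,v,zt)[:2] for u,v in pts[top]])
            r=cv2.minAreaRect((Q*1000).astype(np.float32));b=cv2.boxPoints(r)
            e0,e1=b[1]-b[0],b[2]-b[1];e=e0 if np.linalg.norm(e0)>np.linalg.norm(e1) else e1
            print(k,c.round(0),'ctr',np.round(np.array(r[0])/1000,4),'size',np.round(r[1],1),'longdir',round(np.degrees(np.arctan2(e[1],e[0]))%180,1),'z',np.median(W[top,2]).round(4))
    return p,d
if __name__=='__main__': look(sys.argv[1])
E
python3 g.py 0.49 0.05 0.18 177; python3 obj.py w7
```

```text
dp [-0.0017, -0.0021, -0.0045] dr [0.39, 0.12, 0.66]
now [0.4881 0.0456 0.1779] yaw 177.1 t 11.03 F [0.3 0.1 0.2] gap 0.0501 j [ 0.5  -0.25 -0.27 -0.01 -1.55 -0.55]
yellow [191. 195.] ctr [0.6095 0.0589] size [29.1 42.9] longdir 143.8 z 0.0249
yellow [359. 197.] ctr [0.4407 0.0692] size [42.3 29.2] longdir 22.2 z 0.0249
orange [275. 182.] ctr [0.5258 0.0507] size [45.   9.6] longdir 81.7 z 0.033
orange [ 17.         342.03061224] no top [0.05897376 0.06253614 0.07064815]
```

View pics/w7.png

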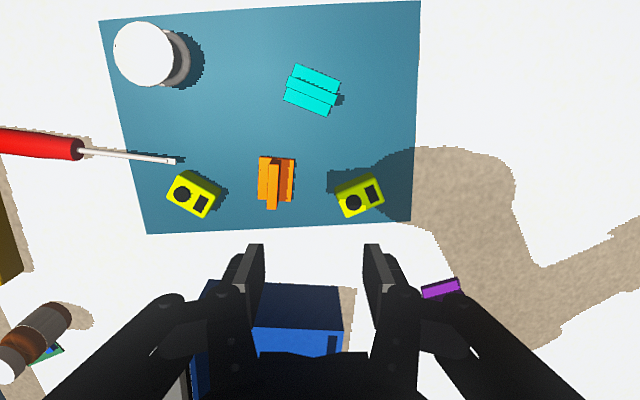

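The bracket's fin top and both sensors match their stated sizes. Bracket at pixel (275,182), sensors at (191,195) and (359,197). Bracket first.

```bash
python3 g.py 0.5258 0.0507 0.0125 171.7
```

```text
dp [-0.0398, 0.1649, -0.0073] dr [0.33, 5.4, 0.71]
now [0.4877 0.0443 0.1778] yaw 177.1 t 11.08 F [0.2 0.1 0.8] gap 0.05 j [ 0.49 -0.25 -0.28 -0.01 -1.55 -0.54]
```

>>> {"api": "send_rows", "payload": {
  "dr": [
    [0.3, 5.4, 0.7],
    [0.3, 5.4, 0.7],
    [0.3, 5.4, 0.7],
    [0.3, 5.4, 0.7],
    [0.3, 5.4, 0.7],
    [0.3, 5.4, 0.7],
    [0.3, 5.4, 0.7],
    [0.3, 5.4, 0.7]
  ],
  "delta_pos": [
    [-0.039, 0.01, -0.006],
    [-0.039, 0.045, -0.006],
    [-0.039, 0.085, -0.006],
    [-0.039, 0.115, -0.006],
    [-0.039, 0.12, -0.006],
    [-0.039, 0.12, -0.006],
    [-0.039, 0.12, -0.006],
    [-0.039, 0.12, -0.006]
  ],
  "grip": [0.04, 0.04, 0.04, 0.04, 0.04, 0.04, 0.04, 0.04]
}}

```text
time: 11.75
tool_pos: [0.5264, 0.0485, 0.0599]
tool_rot: [-0.051, 0.053, 0.706, -0.704]
force: [0.6, 0.8, 0.6]
finger_gap: 0.0399
```

```bash
python3 g.py 0.5258 0.0507 0.0125 171.7
```

```text
dp [0.0011, 0.0474, -0.002] dr [0.15, -0.11, -0.16]
now [0.5264 0.0485 0.0599] yaw 171.6 t 11.75 F [0.6 0.8 0.6] gap 0.0399 j [ 0.47 -0.11 -0.37 -0.   -1.3  -0.62]
```

>>> {"api": "send_rows", "payload": {
  "dr": [
    [0, 0, 0],
    [0, 0, 0],
    [0, 0, 0],
    [0, 0, 0],
    [0, 0, 0],
    [0, 0, 0],
    [0, 0, 0],
    [0, 0, 0]
  ],
  "delta_pos": [
    [0.001, 0.02, -0.002],
    [0.001, 0.04, -0.002],
    [0.001, 0.047, -0.002],
    [0.001, 0.047, -0.002],
    [0.001, 0.047, -0.002],
    [0.001, 0.047, -0.002],
    [0.001, 0.047, -0.002],
    [0.001, 0.047, -0.002]
  ],
  "grip": [0.04, 0.04, 0.04, 0.04, 0.004, 0.004, 0.004, 0.004],
  "squeeze": 35
}}

```text
time: 12.42
tool_pos: [0.5252, 0.051, 0.0115]
tool_rot: [-0.051, 0.052, 0.706, -0.705]
force: [-1.7, 0.5, 5.2]
finger_gap: 0.0091
```

>>> {"api": "send_rows", "payload": {
  "dr": [
    [0, 0, 0],
    [0, 0, 0],
    [0, 0, 0],
    [0, 0, 0],
    [0, 0, 0],
    [0, 0, 0]
  ],
  "delta_pos": [
    [0, -0.02, 0],
    [0, -0.06, 0],
    [0, -0.1, 0],
    [0, -0.14, 0],
    [0, -0.15, 0],
    [0, -0.15, 0]
  ],
  "grip": [0.004, 0.004, 0.004, 0.004, 0.004, 0.004]
}}

```text
time: 12.92
tool_pos: [0.5261, 0.0509, 0.1647]
tool_rot: [-0.05, 0.054, 0.707, -0.704]
force: [0.4, -0.3, -0.2]
finger_gap: 0.0094
```

```bash
python3 g.py 0.487 -0.27 0.16 177
```

```text
dp [-0.0082, 0.0033, 0.3232] dr [0.25, -5.41, -0.32]
now [0.5261 0.0509 0.1647] yaw 171.6 t 12.92 F [ 0.4 -0.3 -0.2] gap 0.0094 j [ 0.48 -0.16 -0.22 -0.   -1.5  -0.62]
```

>>> {"api": "send_rows", "payload": {
  "dr": [
    [0, -5.4, 0],
    [0, -5.4, 0],
    [0, -5.4, 0],
    [0, -5.4, 0],
    [0, -5.4, 0],
    [0, -5.4, 0],
    [0, -5.4, 0],
    [0, -5.4, 0]
  ],
  "delta_pos": [
    [-0.008, 0.003, 0.323],
    [-0.008, 0.003, 0.323],
    [-0.008, 0.003, 0.323],
    [-0.008, 0.003, 0.323],
    [-0.008, 0.003, 0.323],
    [-0.008, 0.003, 0.323],
    [-0.008, 0.003, 0.323],
    [-0.008, 0.003, 0.323]
  ],
  "grip": [0.004, 0.004, 0.004, 0.004, 0.004, 0.004, 0.004, 0.004]
}}

```text
time: 13.58
tool_pos: [0.4835, -0.2728, 0.155]
tool_rot: [-0.02, 0.018, 0.707, -0.706]
force: [1.2, 0.8, -0.4]
finger_gap: 0.0093
```

```bash
python3 g.py 0.487 -0.27 0.036 177; python3 obj.py w8
```

```text
dp [-0.0038, 0.119, -0.0028] dr [0.08, -0.08, 0.19]
now [ 0.4835 -0.2728  0.155 ] yaw 176.9 t 13.58 F [ 1.2  0.8 -0.4] gap 0.0093 j [-0.15 -0.07 -0.16 -0.   -1.48  0.1 ]
orange [313.46634146 249.61609756] no top [0.14856095 0.16553466 0.1773364 ]
```

View pics/w8.png

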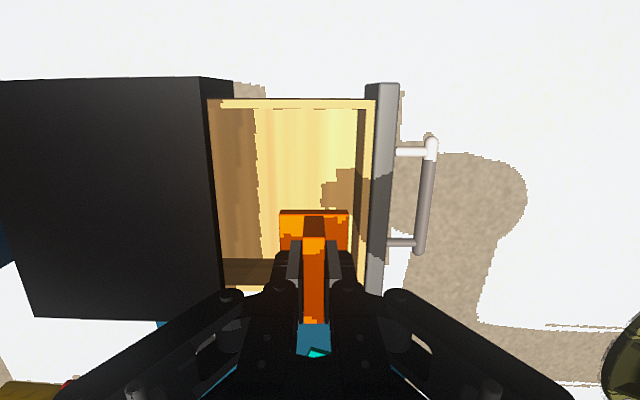

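>>> {"api": "send_rows", "payload": {
  "dr": [
    [0, 0, 0],
    [0, 0, 0],
    [0, 0, 0],
    [0, 0, 0],
    [0, 0, 0],
    [0, 0, 0],
    [0, 0, 0],
    [0, 0, 0]
  ],
  "delta_pos": [
    [0, 0.035, -0.002],
    [0, 0.07, -0.002],
    [0, 0.1, -0.002],
    [0, 0.112, -0.002],
    [0, 0.119, -0.002],
    [0, 0.119, -0.002],
    [0, 0.119, -0.002],
    [0, 0.119, -0.002]
  ],
  "grip": [0.004, 0.004, 0.004, 0.004, 0.004, 0.004, 0.004, 0.004]
}}

```text
time: 14.3
tool_pos: [0.486, -0.2684, 0.0394]
tool_rot: [0.018, -0.019, -0.707, 0.707]
force: [-0.1, -0.1, 0.3]
finger_gap: 0.0092
```

>>> {"api": "send_rows", "payload": {
  "dr": [
    [0, 0, 0],
    [0, 0, 0],
    [0, 0, 0],
    [0, 0, 0],
    [0, 0, 0],
    [0, 0, 0],
    [0, 0, 0],
    [0, 0, 0]
  ],
  "delta_pos": [
    [0, 0.003, 0],
    [0, 0.005, 0],
    [0, 0.005, 0],
    [0, 0.005, 0],
    [0, 0.005, 0],
    [0, -0.03, 0],
    [0, -0.07, 0],
    [0, -0.11, 0]
  ],
  "grip": [0.004, 0.004, 0.004, 0.03, 0.03, 0.035, 0.035, 0.035]
}}

```text
time: 14.97
tool_pos: [0.4839, -0.2681, 0.1476]
tool_rot: [-0.02, 0.017, 0.707, -0.706]
force: [1.4, -0.4, 0.8]
finger_gap: 0.0348
```

```bash
python3 g.py 0.4407 0.0692 0.14 112.2; python3 obj.py w9
```

```text
dp [0.0609, 0.0083, -0.3345] dr [-0.09, 64.79, 0.28]
now [ 0.4839 -0.2681  0.1476] yaw 177.0 t 14.97 F [ 1.4 -0.4  0.8] gap 0.0348 j [-0.14 -0.07 -0.18 -0.   -1.47  0.09]
orange [313. 193.] ctr [ 0.4849 -0.2692] size [43.3 35.1] longdir 87.0 z 0.0291
```

View pics/w9.png

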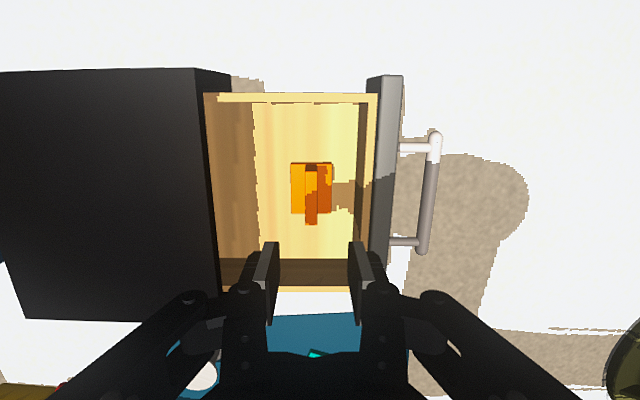

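>>> {"api": "send_rows", "payload": {
  "dr": [
    [0, 56, 0],
    [0, 56, 0],
    [0, 56, 0],
    [0, 56, 0],
    [0, 56, 0],
    [0, 56, 0],
    [0, 56, 0],
    [0, 56, 0]
  ],
  "delta_pos": [
    [0.055, -0.012, -0.29],
    [0.055, -0.012, -0.29],
    [0.055, -0.012, -0.29],
    [0.055, -0.012, -0.29],
    [0.055, -0.012, -0.29],
    [0.055, -0.012, -0.29],
    [0.055, -0.012, -0.29],
    [0.055, -0.012, -0.29]
  ],
  "grip": [0.05, 0.05, 0.05, 0.05, 0.05, 0.05, 0.05, 0.05]
}}

```text
time: 15.68
tool_pos: [0.4469, 0.0128, 0.159]
tool_rot: [-0.309, 0.308, 0.637, -0.636]
force: [1.8, 0.7, 0.3]
finger_gap: 0.05
```

```bash
python3 obj.py w10; python3 g.py 0.4407 0.0692 0.10 112.2; 
```

```text
yellow [363. 212.] ctr [0.4391 0.0689] size [42.8 29.4] longdir 21.4 z 0.0249
yellow [265. 319.] ctr [0.6026 0.0625] size [30.4 30. ] longdir 53.2 z 0.0248
orange [22. 21.] ctr [ 0.4827 -0.2592] size [39.4 35.5] longdir 86.6 z 0.0292
dp [0.0445, 0.0593, -0.0271] dr [0.05, 15.64, 0.2]
now [0.4467 0.0173 0.1591] yaw 127.8 t 15.73 F [0.7 4.5 0.6] gap 0.05 j [ 0.49 -0.38 -0.42 -0.   -1.54 -1.4 ]
```

View pics/w10.png

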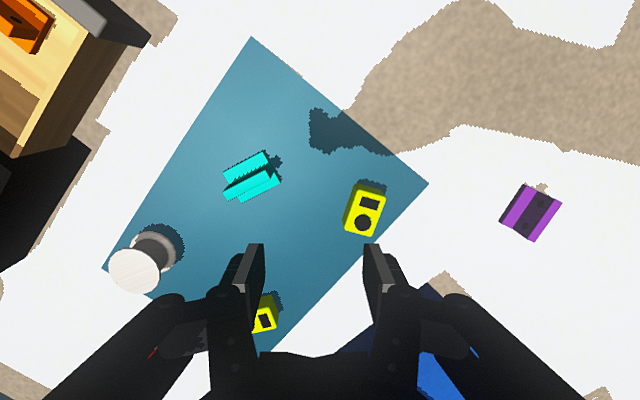

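>>> {"api": "send_rows", "payload": {
  "dr": [
    [0, 15.8, 0],
    [0, 15.8, 0],
    [0, 15.8, 0],
    [0, 15.8, 0],
    [0, 15.8, 0],
    [0, 15.8, 0]
  ],
  "delta_pos": [
    [0.042, 0.02, -0.024],
    [0.042, 0.05, -0.024],
    [0.042, 0.08, -0.024],
    [0.042, 0.1, -0.024],
    [0.042, 0.1, -0.024],
    [0.042, 0.1, -0.024]
  ],
  "grip": [0.05, 0.05, 0.05, 0.05, 0.05, 0.05]
}}

```text
time: 16.23
tool_pos: [0.4395, 0.0588, 0.0588]
tool_rot: [0.392, -0.39, -0.588, 0.59]
force: [1.2, -0.1, 1.2]
finger_gap: 0.0498
```

```bash
python3 g.py 0.4405 0.0690 0.003 112.0; 
```

```text
dp [0.0089, 0.0558, -0.0051] dr [-0.18, 0.84, 0.06]
now [0.4395 0.0588 0.0588] yaw 112.8 t 16.23 F [ 1.2 -0.1  1.2] gap 0.0498 j [ 0.59 -0.35 -0.58 -0.   -1.35 -1.76]
```

>>> {"api": "send_rows", "payload": {
  "dr": [
    [0, 0.6, 0],
    [0, 0.6, 0]
  ],
  "delta_pos": [
    [0.008, 0.01, -0.005],
    [0.008, 0.01, -0.005]
  ],
  "grip": [0.05, 0.05]
}}

```text
time: 16.4
tool_pos: [0.442, 0.0692, 0.0499]
tool_rot: [-0.395, 0.394, 0.587, -0.586]
force: [0.8, -0.4, -0.6]
finger_gap: 0.0498
```

```bash
python3 g.py 0.4405 0.0690 0.003 112.0; 
```

```text
dp [0.0003, 0.0469, 0.0015] dr [0.01, 0.18, 0.12]
now [0.442  0.0692 0.0499] yaw 112.2 t 16.4 F [ 0.8 -0.4 -0.6] gap 0.0498 j [ 0.61 -0.34 -0.58 -0.   -1.32 -1.79]
```

>>> {"api": "send_rows", "payload": {
  "dr": [
    [0, 0, 0],
    [0, 0, 0],
    [0, 0, 0],
    [0, 0, 0],
    [0, 0, 0],
    [0, 0, 0],
    [0, 0, 0],
    [0, 0, 0]
  ],
  "delta_pos": [
    [0, 0.02, 0.001],
    [0, 0.038, 0.001],
    [0, 0.046, 0.001],
    [0, 0.046, 0.001],
    [0, 0.046, 0.001],
    [0, 0.046, 0.001],
    [0, 0.046, 0.001],
    [0, 0.046, 0.001]
  ],
  "grip": [0.05, 0.05, 0.05, 0.05, 0.02, 0.02, 0.02, 0.02]
}}

```text
time: 17.07
tool_pos: [0.4415, 0.0686, 0.005]
tool_rot: [-0.394, 0.394, 0.588, -0.586]
force: [-1.4, -0.7, 6.6]
finger_gap: 0.0293
```

>>> {"api": "send_rows", "payload": {
  "dr": [
    [0, 0, 0],
    [0, 0, 0],
    [0, 0, 0],
    [0, 0, 0],
    [0, 0, 0],
    [0, 0, 0],
    [0, 0, 0]
  ],
  "delta_pos": [
    [0, -0.02, 0],
    [0, -0.06, 0],
    [0, -0.1, 0],
    [0, -0.14, 0],
    [0, -0.18, 0],
    [0, -0.18, 0],
    [0, -0.18, 0]
  ],
  "grip": [0.02, 0.02, 0.02, 0.02, 0.02, 0.02, 0.02]
}}

```text
time: 17.65
tool_pos: [0.4417, 0.0687, 0.186]
tool_rot: [-0.394, 0.394, 0.589, -0.585]
force: [0.8, 0.7, -1.3]
finger_gap: 0.0296
```

```bash
python3 g.py 0.54 0.235 0.18 83.3;python3 obj.py w11 
```

```text
dp [0.1168, 0.0069, -0.1539] dr [0.19, 28.9, 0.22]
now [0.4417 0.0687 0.186 ] yaw 112.2 t 17.65 F [ 0.8  0.7 -1.3] gap 0.0296 j [ 0.61 -0.39 -0.37 -0.   -1.58 -1.79]
yellow [313.54719166 271.47510133] no top [0.20426874 0.20581302 0.20693263]
```

View pics/w11.png

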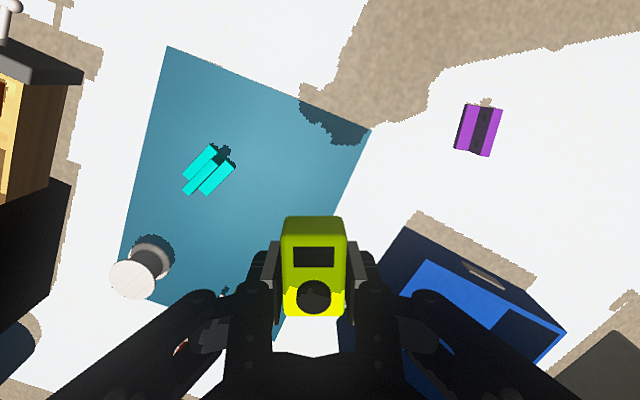

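>>> {"api": "send_rows", "payload": {
  "dr": [
    [0, 29, 0],
    [0, 29, 0],
    [0, 29, 0],
    [0, 29, 0],
    [0, 29, 0],
    [0, 29, 0],
    [0, 29, 0],
    [0, 29, 0]
  ],
  "delta_pos": [
    [0.121, 0.02, -0.15],
    [0.121, 0.02, -0.15],
    [0.121, 0.02, -0.15],
    [0.121, 0.02, -0.15],
    [0.121, 0.02, -0.15],
    [0.121, 0.02, -0.15],
    [0.121, 0.02, -0.15],
    [0.121, 0.02, -0.15]
  ],
  "grip": [0.02, 0.02, 0.02, 0.02, 0.02, 0.02, 0.02, 0.02]
}}

```text
time: 18.37
tool_pos: [0.5331, 0.2363, 0.1615]
tool_rot: [0.529, -0.528, -0.468, 0.471]
force: [0.0, -0.5, -0.5]
finger_gap: 0.0291
```

```bash
python3 g.py 0.538 0.239 0.014 83.3;python3 obj.py w12 
```

```text
dp [0.0035, 0.1475, -0.0051] dr [-0.23, -0.08, -0.07]
now [0.5331 0.2363 0.1615] yaw 83.2 t 18.37 F [ 0.  -0.5 -0.5] gap 0.0291 j [ 0.76  0.   -0.08 -0.   -1.49 -2.45]
yellow [313.49928714 272.3538637 ] no top [0.17988603 0.18131103 0.18244628]
yellow [158. 271.] ctr [0.6089 0.0624] size [29.5 44. ] longdir 143.9 z 0.0247
```

View pics/w12.png

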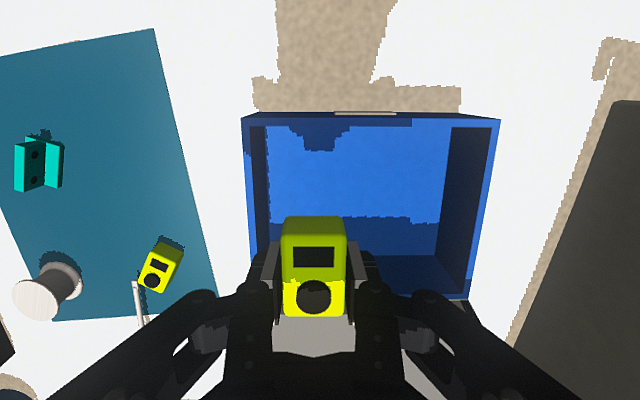

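>>> {"api": "send_rows", "payload": {
  "dr": [
    [0, 0, 0],
    [0, 0, 0],
    [0, 0, 0],
    [0, 0, 0],
    [0, 0, 0],
    [0, 0, 0],
    [0, 0, 0],
    [0, 0, 0]
  ],
  "delta_pos": [
    [0.003, 0.035, -0.003],
    [0.003, 0.07, -0.003],
    [0.003, 0.105, -0.003],
    [0.003, 0.13, -0.003],
    [0.003, 0.144, -0.003],
    [0.003, 0.144, -0.003],
    [0.003, 0.144, -0.003],
    [0.003, 0.144, -0.003]
  ],
  "grip": [0.02, 0.02, 0.02, 0.02, 0.02, 0.02, 0.02, 0.02]
}}

```text
time: 19.08
tool_pos: [0.5368, 0.2389, 0.0199]
tool_rot: [0.53, -0.528, -0.469, 0.469]
force: [-0.8, -0.1, -0.9]
finger_gap: 0.0292
```

>>> {"api": "send_rows", "payload": {
  "dr": [
    [0, 0, 0],
    [0, 0, 0],
    [0, 0, 0],
    [0, 0, 0],
    [0, 0, 0],
    [0, 0, 0],
    [0, 0, 0],
    [0, 0, 0]
  ],
  "delta_pos": [
    [0, 0.005, 0],
    [0, 0.008, 0],
    [0, 0.008, 0],
    [0, 0.008, 0],
    [0, 0.008, 0],
    [0, 0.008, 0],
    [0, -0.02, 0],
    [0, -0.06, 0]
  ],
  "grip": [0.02, 0.02, 0.02, 0.02, 0.045, 0.045, 0.045, 0.045]
}}

```text
time: 19.75
tool_pos: [0.5346, 0.2388, 0.076]
tool_rot: [0.53, -0.527, -0.467, 0.472]
force: [0.3, -0.1, 0.4]
finger_gap: 0.045
```

>>> {"api": "send_rows", "payload": {
  "dr": [
    [0, 0, 0],
    [0, 0, 0],
    [0, 0, 0],
    [0, 0, 0]
  ],
  "delta_pos": [
    [0, -0.04, 0],
    [0, -0.08, 0],
    [0, -0.09, 0],
    [0, -0.09, 0]
  ],
  "grip": [0.045, 0.045, 0.045, 0.045]
}}

```text
time: 20.08
tool_pos: [0.5389, 0.24, 0.1747]
tool_rot: [0.529, -0.529, -0.472, 0.467]
force: [0.2, -0.4, 0.1]
finger_gap: 0.0449
```

```bash
python3 g.py 0.6095 0.0589 0.15 53.8;python3 obj.py w13 
```

```text
dp [-0.1716, 0.024, -0.0915] dr [0.16, 29.38, 0.43]
now [0.5389 0.24   0.1747] yaw 83.2 t 20.08 F [ 0.2 -0.4  0.1] gap 0.0449 j [ 0.76  0.01 -0.05 -0.   -1.5  -2.45]
yellow [314. 177.] ctr [0.5383 0.2417] size [28.6 43.1] longdir 174.0 z 0.0309
yellow [158. 259.] ctr [0.6089 0.0625] size [29.3 43.9] longdir 144.1 z 0.0247
```

View pics/w13.png

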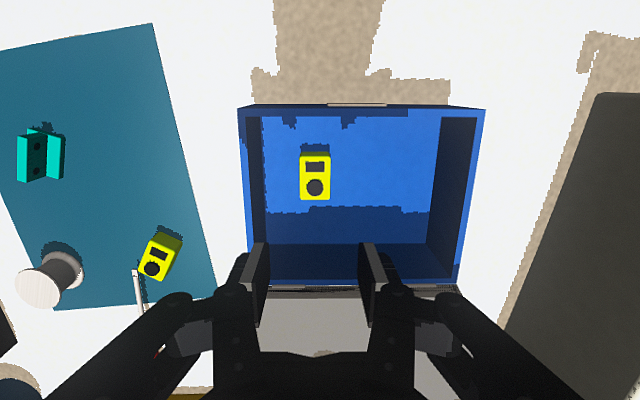

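>>> {"api": "send_rows", "payload": {
  "dr": [
    [0, 29.4, 0],
    [0, 29.4, 0],
    [0, 29.4, 0],
    [0, 29.4, 0],
    [0, 29.4, 0],
    [0, 29.4, 0],
    [0, 29.4, 0],
    [0, 29.4, 0]
  ],
  "delta_pos": [
    [-0.171, 0.024, -0.091],
    [-0.171, 0.024, -0.091],
    [-0.171, 0.024, -0.091],
    [-0.171, 0.024, -0.091],
    [-0.171, 0.024, -0.091],
    [-0.171, 0.024, -0.091],
    [-0.171, 0.024, -0.091],
    [-0.171, 0.024, -0.091]
  ],
  "grip": [0.045, 0.045, 0.045, 0.045, 0.045, 0.045, 0.045, 0.045]
}}

```text
time: 20.8
tool_pos: [0.6066, 0.0587, 0.1434]
tool_rot: [0.632, -0.63, -0.319, 0.321]
force: [-0.6, 0.8, 0.0]
finger_gap: 0.0451
```

```bash
python3 obj.py w14;python3 g.py 0.6095 0.0589 0.05 53.8 
```

```text
yellow [459.   6.] ctr [0.5571 0.2331] size [24.4  9.6] longdir 55.3 z 0.0307
yellow [318. 189.] ctr [0.6098 0.0608] size [28.5 42.1] longdir 143.7 z 0.0248
yellow [527. 340.] ctr [0.8891 0.1458] size [76.3 20.1] longdir 9.4 z 0.0365
yellow [431. 384.] ctr [0.8758 0.0287] size [32.4 63. ] longdir 178.6 z 0.0368
orange [595.59309021 284.03646833] no top [0.05895495 0.06210065 0.06547735]
dp [0.0014, 0.094, -0.0028] dr [-0.17, 0.04, -0.06]
now [0.6067 0.0593 0.144 ] yaw 53.8 t 20.85 F [ 0.1 -0.5 -0.6] gap 0.0449 j [ 0.42  0.08 -0.04 -0.   -1.46 -2.63]
```

View pics/w14.png

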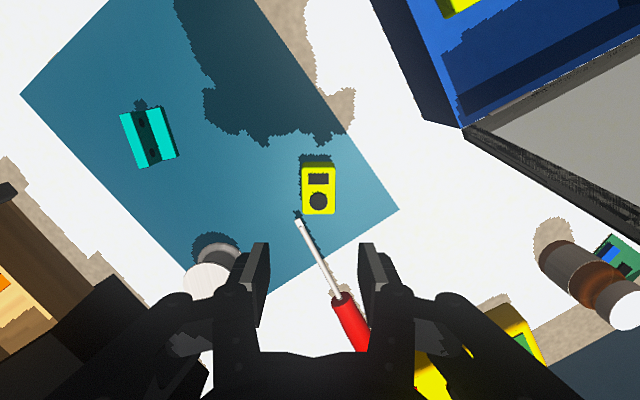

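```bash
python3 g.py 0.6098 0.0603 0.004 53.8 
```

```text
dp [0.0027, 0.14, -0.0023] dr [-0.17, 0.04, -0.06]
now [0.6067 0.0593 0.144 ] yaw 53.8 t 20.85 F [ 0.1 -0.5 -0.6] gap 0.0449 j [ 0.42  0.08 -0.04 -0.   -1.46 -2.63]
```

>>> {"api": "send_rows", "payload": {
  "dr": [
    [0, 0, 0],
    [0, 0, 0],
    [0, 0, 0],
    [0, 0, 0],
    [0, 0, 0]
  ],
  "delta_pos": [
    [0.002, 0.03, 0.001],
    [0.002, 0.06, 0.001],
    [0.002, 0.092, 0.001],
    [0.002, 0.092, 0.001],
    [0.002, 0.092, 0.001]
  ],
  "grip": [0.045, 0.045, 0.045, 0.045, 0.045]
}}

```text
time: 21.27
tool_pos: [0.6062, 0.0617, 0.0516]
tool_rot: [0.631, -0.63, -0.319, 0.322]
force: [0.2, -0.6, 1.6]
finger_gap: 0.0449
```

```bash
python3 g.py 0.6098 0.0603 0.004 53.8 
```

```text
dp [0.0012, 0.0476, -0.0039] dr [-0.22, 0.1, -0.2]
now [0.6062 0.0617 0.0516] yaw 53.9 t 21.27 F [ 0.2 -0.6  1.6] gap 0.0449 j [ 0.43  0.12 -0.16 -0.   -1.3  -2.63]
```

>>> {"api": "send_rows", "payload": {
  "dr": [
    [0, 0, 0],
    [0, 0, 0],
    [0, 0, 0],
    [0, 0, 0],
    [0, 0, 0],
    [0, 0, 0],
    [0, 0, 0],
    [0, 0, 0]
  ],
  "delta_pos": [
    [0.001, 0.015, -0.001],
    [0.001, 0.035, -0.001],
    [0.001, 0.047, -0.001],
    [0.001, 0.047, -0.001],
    [0.001, 0.047, -0.001],
    [0.001, 0.047, -0.001],
    [0.001, 0.047, -0.001],
    [0.001, 0.047, -0.001]
  ],
  "grip": [0.045, 0.045, 0.045, 0.045, 0.02, 0.02, 0.02, 0.02]
}}

```text
time: 21.93
tool_pos: [0.6097, 0.0618, 0.0077]
tool_rot: [0.631, -0.63, -0.321, 0.32]
force: [-1.4, 1.2, 3.9]
finger_gap: 0.0291
```

>>> {"api": "send_rows", "payload": {
  "dr": [
    [0, 0, 0],
    [0, 0, 0],
    [0, 0, 0],
    [0, 0, 0],
    [0, 0, 0],
    [0, 0, 0],
    [0, 0, 0]
  ],
  "delta_pos": [
    [0, -0.02, 0],
    [0, -0.06, 0],
    [0, -0.1, 0],
    [0, -0.14, 0],
    [0, -0.175, 0],
    [0, -0.175, 0],
    [0, -0.175, 0]
  ],
  "grip": [0.02, 0.02, 0.02, 0.02, 0.02, 0.02, 0.02]
}}

```text
time: 22.52
tool_pos: [0.6102, 0.0616, 0.1845]
tool_rot: [0.631, -0.63, -0.322, 0.318]
force: [-0.2, 0.4, -1.9]
finger_gap: 0.0289
```

```bash
python3 g.py 0.546 0.3145 0.17 83.3;python3 obj.py w15 
```

```text
dp [0.1661, 0.0151, 0.2013] dr [0.14, -29.5, 0.26]
now [0.6102 0.0616 0.1845] yaw 53.8 t 22.52 F [-0.2  0.4 -1.9] gap 0.0289 j [ 0.43  0.07  0.03 -0.   -1.53 -2.63]
yellow [436.  10.] ctr [0.5549 0.2375] size [33.6 17.4] longdir 55.1 z 0.0309
yellow [312.968796   271.71533706] no top [0.19970603 0.20156408 0.20265769]
yellow [495. 313.] ctr [0.8858 0.1412] size [87.8 38.6] longdir 20.1 z 0.0365
yellow [414. 372.] ctr [0.891  0.0087] size [74.3 23.9] longdir 0.2 z 0.037
orange [ 16. 257.] ctr [ 0.4856 -0.2639] size [55.  35.6] longdir 86.6 z 0.029
orange [558.33548387 256.72580645] no top [0.05896591 0.06225468 0.06527461]
```

View pics/w15.png

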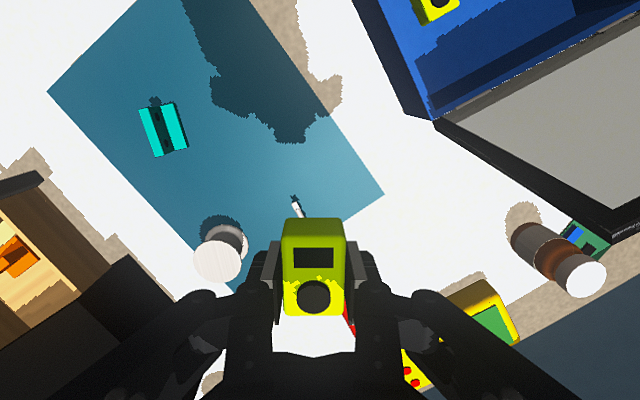

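```bash
python3 g.py 0.51 0.13 0.19 70 
```

```text
dp [-0.0033, -0.0081, 0.1206] dr [-0.08, -16.21, 0.12]
now [0.6092 0.0615 0.1817] yaw 53.8 t 22.57 F [-0.3 -0.4 -1.9] gap 0.0291 j [ 0.43  0.07  0.03 -0.   -1.53 -2.63]
```

>>> {"api": "send_rows", "payload": {
  "dr": [
    [0, -16, 0],
    [0, -16, 0],
    [0, -16, 0],
    [0, -16, 0],
    [0, -29.5, 0],
    [0, -29.5, 0],
    [0, -29.5, 0],
    [0, -29.5, 0]
  ],
  "delta_pos": [
    [-0.003, -0.004, 0.12],
    [-0.003, -0.004, 0.12],
    [-0.003, -0.004, 0.12],
    [0.06, 0.0, 0.15],
    [0.166, 0.005, 0.2],
    [0.166, 0.005, 0.2],
    [0.166, 0.005, 0.2],
    [0.166, 0.005, 0.2]
  ],
  "grip": [0.02, 0.02, 0.02, 0.02, 0.02, 0.02, 0.02, 0.02]
}}

```text
time: 23.23
tool_pos: [0.5447, 0.3167, 0.1729]
tool_rot: [0.529, -0.527, -0.469, 0.472]
force: [0.1, -0.6, -2.3]
finger_gap: 0.0292
```

>>> {"api": "send_rows", "payload": {
  "dr": [
    [0, 0, 0],
    [0, 0, 0]
  ],
  "delta_pos": [
    [0, 0.01, 0],
    [0, 0.01, 0]
  ],
  "grip": [0.02, 0.02]
}}

```text
time: 23.4
tool_pos: [0.5441, 0.3136, 0.1614]
tool_rot: [0.529, -0.527, -0.468, 0.473]
force: [-0.1, -1.2, -2.4]
finger_gap: 0.0296
```

```bash
python3 g.py 0.5465 0.314 0.02 83.3;python3 obj.py w16 
```

```text
dp [0.0012, 0.1414, -0.0034] dr [-0.42, 0.08, -0.22]
now [0.5441 0.3136 0.1614] yaw 83.4 t 23.4 F [-0.1 -1.2 -2.4] gap 0.0296 j [ 0.84  0.12  0.05 -0.   -1.5  -2.52]
yellow [237. 185.] ctr [0.5375 0.2414] size [29.7 43.8] longdir 173.4 z 0.0309
yellow [312.90626831 271.8731693 ] no top [0.17681264 0.17849769 0.1796446 ]
```

View pics/w16.png

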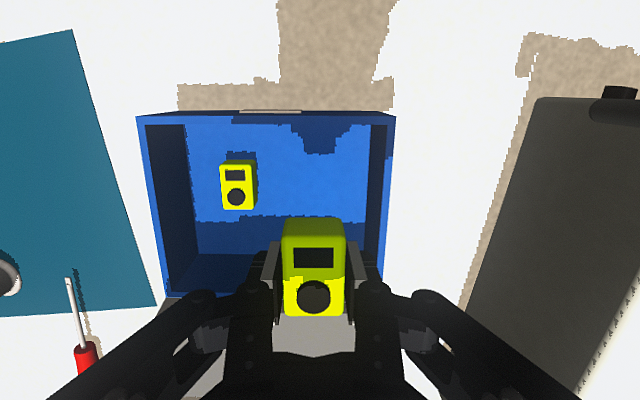

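>>> {"api": "send_rows", "payload": {
  "dr": [
    [0, 0, 0],
    [0, 0, 0],
    [0, 0, 0],
    [0, 0, 0],
    [0, 0, 0],
    [0, 0, 0],
    [0, 0, 0],
    [0, 0, 0]
  ],
  "delta_pos": [
    [0.0, 0.035, -0.002],
    [0.0, 0.07, -0.002],
    [0.0, 0.105, -0.002],
    [0.0, 0.13, -0.002],
    [0.0, 0.14, -0.002],
    [0.0, 0.14, -0.002],
    [0.0, 0.14, -0.002],
    [0.0, 0.14, -0.002]
  ],
  "grip": [0.02, 0.02, 0.02, 0.02, 0.02, 0.02, 0.02, 0.02]
}}

```text
time: 24.12
tool_pos: [0.5487, 0.3138, 0.0291]
tool_rot: [0.529, -0.528, -0.471, 0.469]
force: [-0.2, 0.2, 0.4]
finger_gap: 0.0291
```

>>> {"api": "send_rows", "payload": {
  "dr": [
    [0, 0, 0],
    [0, 0, 0],
    [0, 0, 0],
    [0, 0, 0]
  ],
  "delta_pos": [
    [0, 0.007, 0],
    [0, 0.013, 0],
    [0, 0.014, 0],
    [0, 0.014, 0]
  ],
  "grip": [0.02, 0.02, 0.02, 0.02]
}}

```text
time: 24.45
tool_pos: [0.548, 0.3139, 0.0135]
tool_rot: [0.529, -0.528, -0.471, 0.469]
force: [-1.2, 0.3, 4.7]
finger_gap: 0.0292
```

In contact, so I release and rise.

>>> {"api": "send_rows", "payload": {
  "dr": [
    [0, 0, 0],
    [0, 0, 0],
    [0, 0, 0],
    [0, 0, 0],
    [0, 0, 0],
    [0, 0, 0],
    [0, 0, 0],
    [0, 0, 0]
  ],
  "delta_pos": [
    [0, 0, 0],
    [0, 0, 0],
    [0, 0, 0],
    [0, -0.04, 0],
    [0, -0.08, 0],
    [0, -0.12, 0],
    [0, -0.16, 0],
    [0, -0.16, 0]
  ],
  "grip": [0.045, 0.045, 0.045, 0.045, 0.045, 0.045, 0.045, 0.045]
}}

```text
time: 25.12
tool_pos: [0.5508, 0.3144, 0.183]
tool_rot: [-0.528, 0.528, 0.475, -0.465]
force: [0.6, -0.6, 2.8]
finger_gap: 0.0449
```

```bash
python3 g.py 0.34 -0.25 0.1 177;python3 obj.py w17; python3 - <<'E'
from m import *
p,d=capture('top');save('t17',p)
E
```

```text
dp [-0.586, 0.0757, 0.1444] dr [0.9, -93.69, -0.0]
now [0.5508 0.3144 0.183 ] yaw 83.3 t 25.12 F [ 0.6 -0.6  2.8] gap 0.0449 j [ 0.83  0.12  0.08  0.   -1.52 -2.52]
yellow [237. 171.] ctr [0.5374 0.2422] size [31.  43.8] longdir 173.2 z 0.0309
yellow [311. 174.] ctr [0.5498 0.3131] size [28.8 43.1] longdir 173.9 z 0.0307
```

View pics/w17.png

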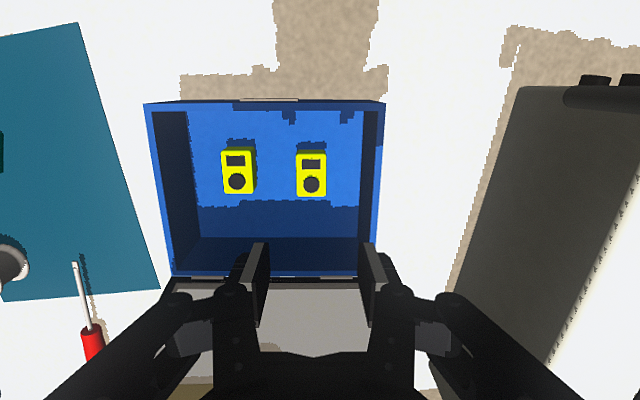

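View pics/t17.png

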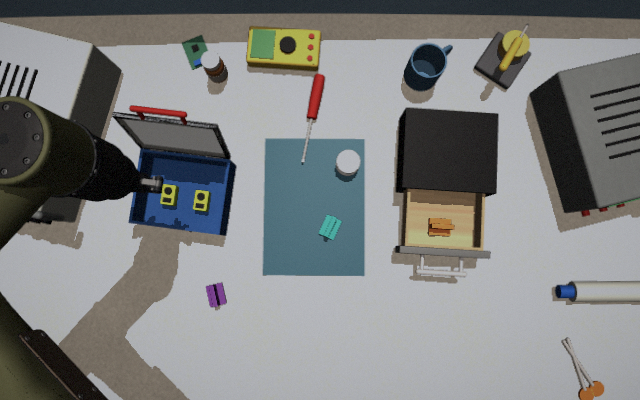

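```bash
python3 g.py 0.46 0.02 0.2 140;
```

```text
dp [-0.302, -0.0268, 0.0534] dr [0.17, -56.7, 0.23]
now [0.5483 0.3138 0.1746] yaw 83.3 t 25.22 F [ 0.1  0.6 -1.4] gap 0.0452 j [ 0.83  0.12  0.07 -0.   -1.51 -2.52]
```

>>> {"api": "send_rows", "payload": {
  "dr": [
    [0, -56, 0],
    [0, -56, 0],
    [0, -56, 0],
    [0, -56, 0],
    [0, -56, 0],
    [0, -56, 0],
    [0, -56, 0],
    [0, -56, 0]
  ],
  "delta_pos": [
    [-0.302, -0.025, 0.053],
    [-0.302, -0.025, 0.053],
    [-0.302, -0.025, 0.053],
    [-0.302, -0.025, 0.053],
    [-0.302, -0.025, 0.053],
    [-0.302, -0.025, 0.053],
    [-0.302, -0.025, 0.053],
    [-0.302, -0.025, 0.053]
  ],
  "grip": [0.03, 0.03, 0.03, 0.03, 0.03, 0.03, 0.03, 0.03]
}}

```text
time: 25.88
tool_pos: [0.4582, 0.0161, 0.1964]
tool_rot: [0.245, -0.244, -0.663, 0.664]
force: [1.3, 0.8, 1.1]
finger_gap: 0.0301
```

```bash
python3 g.py 0.388 -0.264 0.14 177;
```

```text
dp [-0.1285, 0.0564, 0.2587] dr [-0.02, -37.46, 0.15]
now [0.4582 0.0161 0.1964] yaw 139.5 t 25.88 F [1.3 0.8 1.1] gap 0.0301 j [ 0.48 -0.35 -0.32 -0.   -1.6  -1.18]
```

>>> {"api": "send_rows", "payload": {
  "dr": [
    [0, -37.3, 0],
    [0, -37.3, 0],
    [0, -37.3, 0],
    [0, -37.3, 0],
    [0, -37.3, 0],
    [0, -37.3, 0],
    [0, -37.3, 0],
    [0, -37.3, 0]
  ],
  "delta_pos": [
    [-0.127, 0.056, 0.257],
    [-0.127, 0.056, 0.257],
    [-0.127, 0.056, 0.257],
    [-0.127, 0.056, 0.257],
    [-0.127, 0.056, 0.257],
    [-0.127, 0.056, 0.257],
    [-0.127, 0.056, 0.257],
    [-0.127, 0.056, 0.257]
  ],
  "grip": [0.03, 0.03, 0.03, 0.03, 0.03, 0.03, 0.03, 0.03]
}}

```text
time: 26.55
tool_pos: [0.3866, -0.26, 0.1386]
tool_rot: [-0.022, 0.019, 0.708, -0.706]
force: [0.3, 0.3, -0.2]
finger_gap: 0.0302
```

>>> {"api": "send_rows", "payload": {
  "dr": [
    [0, 0, 0],
    [0, 0, 0]
  ],
  "delta_pos": [
    [0, 0, 0],
    [0, 0, 0]
  ],
  "grip": [0.03, 0.03]
}}

```text
time: 26.72
tool_pos: [0.3868, -0.2593, 0.1385]
tool_rot: [-0.024, 0.02, 0.708, -0.706]
force: [-0.6, -0.6, 0.2]
finger_gap: 0.0301
```

```bash
python3 g.py 0.388 -0.264 0.043 177;python3 obj.py w18
```

```text
dp [-0.0021, 0.0955, 0.0048] dr [0.12, -0.62, 0.33]
now [ 0.3868 -0.2593  0.1385] yaw 176.4 t 26.72 F [-0.6 -0.6  0.2] gap 0.0301 j [-0.16 -0.32 -0.4  -0.   -1.49  0.09]
orange [196. 191.] ctr [ 0.4829 -0.2668] size [49.2 35.5] longdir 86.9 z 0.0294
```

View pics/w18.png

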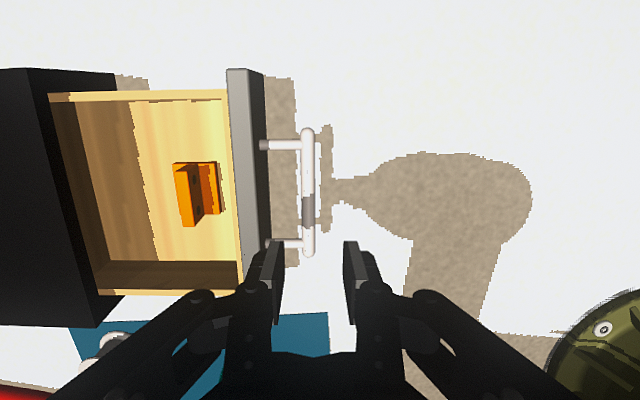

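The handle runs from (308,131) to (308,254), and the bracket is standing at (196,191) in the drawer.

```bash
python3 - <<'E'
from m import *
ci=camera_info('wrist');print(observe()['tool_pos'])
a=onz(ci,308,134,.053);b=onz(ci,308,250,.053);print((a+b)/2,np.linalg.norm(a-b))
E
```

```text
[ 0.38754246 -0.25846789  0.13923395]
[ 0.39062739 -0.26267093  0.053     ] 0.09449528820331159
```

>>> {"api": "send_rows", "payload": {
  "dr": [
    [0, -0.6, 0],
    [0, -0.6, 0],
    [0, -0.6, 0],
    [0, -0.6, 0],
    [0, -0.6, 0],
    [0, -0.6, 0],
    [0, -0.6, 0],
    [0, -0.6, 0]
  ],
  "delta_pos": [
    [-0.0025, 0.03, 0.004],
    [-0.0025, 0.06, 0.004],
    [-0.0025, 0.09, 0.004],
    [-0.0025, 0.096, 0.004],
    [-0.0025, 0.096, 0.004],
    [-0.0025, 0.096, 0.004],
    [-0.0025, 0.096, 0.004],
    [-0.0025, 0.096, 0.004]
  ],
  "grip": [0.03, 0.03, 0.03, 0.03, 0.03, 0.006, 0.006, 0.006],
  "squeeze": 30
}}

```text
time: 27.43
tool_pos: [0.3919, -0.2623, 0.047]
tool_rot: [-0.017, 0.018, 0.707, -0.707]
force: [0.7, 1.6, 2.7]
finger_gap: 0.0095
```

>>> {"api": "send_rows", "payload": {
  "dr": [
    [0, 0, 0],
    [0, 0, 0],
    [0, 0, 0],
    [0, 0, 0],
    [0, 0, 0],
    [0, 0, 0],
    [0, 0, 0],
    [0, 0, 0]
  ],
  "delta_pos": [
    [-0.006, 0, 0],
    [-0.015, 0, 0],
    [-0.027, 0, 0],
    [-0.042, 0, 0],
    [-0.058, 0, 0],
    [-0.072, 0, 0],
    [-0.085, 0, 0],
    [-0.095, 0, 0]
  ],
  "grip": [0.006, 0.006, 0.006, 0.006, 0.006, 0.006, 0.006, 0.006]
}}

```text
time: 28.1
tool_pos: [0.4879, -0.2679, 0.047]
tool_rot: [0.017, -0.018, -0.706, 0.707]
force: [-3.1, -0.7, 7.2]
finger_gap: 0.0096
```

```bash
python3 g.py 0.506 -0.2715 0.043 177
```

```text
dp [-0.0183, 0.0041, 0.0027] dr [-0.07, 0.22, -0.08]
now [ 0.4879 -0.2679  0.047 ] yaw 177.2 t 28.1 F [-3.1 -0.7  7.2] gap 0.0096 j [-0.14 -0.02 -0.31  0.   -1.27  0.09]
```

>>> {"api": "send_rows", "payload": {
  "dr": [
    [0, 0, 0],
    [0, 0, 0],
    [0, 0, 0],
    [0, 0, 0],
    [0, 0, 0],
    [0, 0, 0],
    [0, 0, 0]
  ],
  "delta_pos": [
    [-0.007, 0, 0.0005],
    [-0.013, 0, 0.001],
    [-0.018, 0, 0.001],
    [-0.021, 0, 0.001],
    [-0.022, 0, 0.001],
    [-0.022, 0, 0.001],
    [-0.022, 0, 0.001]
  ],
  "grip": [0.006, 0.006, 0.006, 0.006, 0.006, 0.006, 0.006]
}}

```text
time: 28.68
tool_pos: [0.5067, -0.2691, 0.0469]
tool_rot: [-0.019, 0.016, 0.707, -0.707]
force: [-10.3, 6.7, 12.7]
finger_gap: 0.0096
```

>>> {"api": "send_rows", "payload": {
  "dr": [
    [0, 0, 0],
    [0, 0, 0],
    [0, 0, 0],
    [0, 0, 0]
  ],
  "delta_pos": [
    [-0.002, 0, 0],
    [-0.004, 0, 0],
    [-0.004, 0, 0],
    [-0.004, 0, 0]
  ],
  "grip": [0.006, 0.006, 0.006, 0.006]
}}

```text
time: 29.02
tool_pos: [0.5068, -0.2691, 0.0469]
tool_rot: [-0.022, 0.013, 0.707, -0.706]
force: [-25.8, 11.1, 23.5]
finger_gap: 0.0097
```

>>> {"api": "send_rows", "payload": {
  "dr": [
    [0, 0, 0],
    [0, 0, 0],
    [0, 0, 0],
    [0, 0, 0],
    [0, 0, 0],
    [0, 0, 0],
    [0, 0, 0],
    [0, 0, 0]
  ],
  "delta_pos": [
    [0.0035, 0, 0],
    [0.0035, 0, 0],
    [0.0035, 0, 0],
    [0.0035, 0, 0],
    [0.0035, -0.03, 0],
    [0.0035, -0.07, 0],
    [0.0035, -0.11, 0],
    [0.0035, -0.11, 0]
  ],
  "grip": [0.006, 0.03, 0.03, 0.03, 0.03, 0.03, 0.03, 0.03]
}}

```text
time: 29.68
tool_pos: [0.5115, -0.2712, 0.1645]
tool_rot: [0.013, -0.021, -0.705, 0.709]
force: [0.3, -0.1, 1.2]
finger_gap: 0.0298
```

```bash
python3 g.py 0.48 0.02 0.31 174;python3 obj.py w19
```

```text
dp [0.044, -0.1473, -0.2887] dr [-0.25, 3.22, -0.64]
now [ 0.5115 -0.2712  0.1645] yaw 177.2 t 29.68 F [ 0.3 -0.1  1.2] gap 0.0298 j [-0.14 -0.02 -0.1   0.   -1.48  0.09]
yellow [ 29. 396.] ctr [0.9024 0.0056] size [55.3 11.2] longdir 3.3 z 0.0366
```

View pics/w19.png

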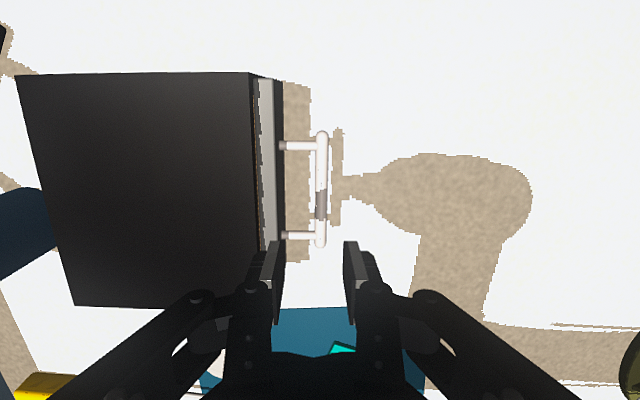

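```bash
python3 - <<'E'
from m import *
p=cv2.imread('pics/w19.png');cv2.imwrite('pics/c19.png',cv2.resize(p[60:280,220:350],None,fx=4,fy=2.7,interpolation=cv2.INTER_CUBIC))
ci=camera_info('wrist')
a=onz(ci,321,134,.053);b=onz(ci,321,246,.053);print((a+b)/2,np.linalg.norm(a-b))
for u in (250,256,258,262,276): print(u,onz(ci,u,180,.09),onz(ci,u,180,.075))
p,d=capture('top');save('t19',p);c=p[90:240,380:510];save('ct19',cv2.resize(c,None,fx=4,fy=4,interpolation=cv2.INTER_CUBIC))
E
```

```text
[ 0.50463369 -0.26920877  0.053     ] 0.09908492521940668
250 [ 0.55462669 -0.29374675  0.09      ] [ 0.55811178 -0.28967179  0.075     ]
256 [ 0.550355   -0.29353835  0.09      ] [ 0.55353811 -0.28944866  0.075     ]
258 [ 0.54893232 -0.29346903  0.09      ] [ 0.55201484 -0.28937443  0.075     ]
262 [ 0.54608866 -0.29333057  0.09      ] [ 0.54897015 -0.28922619  0.075     ]
276 [ 0.5361521  -0.29284802  0.09      ] [ 0.53833113 -0.28870952  0.075     ]
```

View pics/c19.png

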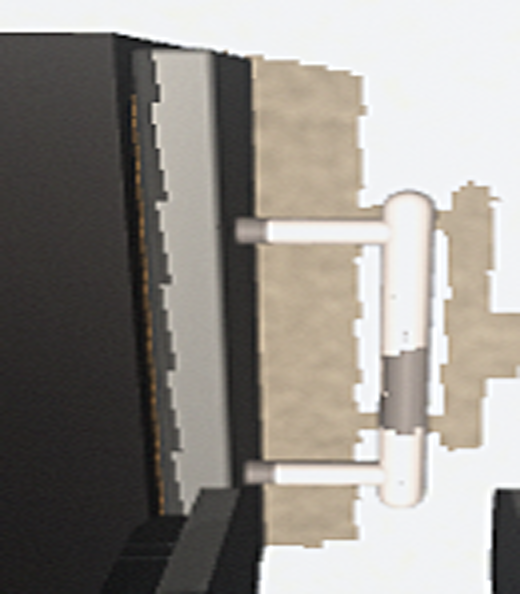

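View pics/ct19.png

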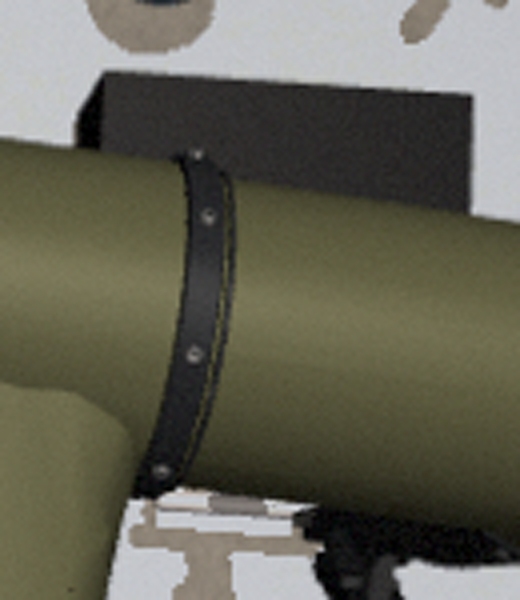

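A thin brown line at column ~253 shows in the crop, so the drawer may have come back 1–2 mm when I backed off. I'll push it again with shut fingers.

```bash
python3 g.py 0.466 -0.2675 0.05 177
```

```text
dp [0.0438, 0.1067, 0.0002] dr [0.02, 0.2, -0.15]
now [ 0.5095 -0.2695  0.1569] yaw 177.2 t 29.78 F [-0.4 -0.1 -0.3] gap 0.0299 j [-0.14 -0.02 -0.11 -0.   -1.48  0.09]
```

>>> {"api": "send_rows", "payload": {
  "dr": [
    [0, 0, 0],
    [0, 0, 0],
    [0, 0, 0],
    [0, 0, 0],
    [0, 0, 0],
    [0, 0, 0],
    [0, 0, 0],
    [0, 0, 0]
  ],
  "delta_pos": [
    [0.04, 0, 0],
    [0.044, 0.01, 0],
    [0.044, 0.045, 0],
    [0.044, 0.08, 0],
    [0.044, 0.105, 0],
    [0.044, 0.108, 0],
    [0.044, 0.108, 0],
    [0.044, 0.108, 0]
  ],
  "grip": [0.0, 0.0, 0.0, 0.0, 0.0, 0.0, 0.0, 0.0]
}}

```text
time: 30.45
tool_pos: [0.4644, -0.2673, 0.0478]
tool_rot: [0.018, -0.017, -0.707, 0.707]
force: [0.0, -0.6, 0.1]
finger_gap: 0.0
```

>>> {"api": "send_rows", "payload": {
  "dr": [
    [0, 0, 0],
    [0, 0, 0],
    [0, 0, 0],
    [0, 0, 0],
    [0, 0, 0]
  ],
  "delta_pos": [
    [-0.005, 0, 0],
    [-0.01, 0, 0],
    [-0.014, 0, 0],
    [-0.018, 0, 0],
    [-0.018, 0, 0]
  ],
  "grip": [0.0, 0.0, 0.0, 0.0, 0.0]
}}

```text
time: 30.87
tool_pos: [0.4828, -0.2678, 0.047]
tool_rot: [-0.018, 0.017, 0.707, -0.707]
force: [-0.1, 0.0, -0.6]
finger_gap: 0.0001
```

>>> {"api": "send_rows", "payload": {
  "dr": [
    [0, 0, 0],
    [0, 0, 0],
    [0, 0, 0],
    [0, 0, 0],
    [0, 0, 0]
  ],
  "delta_pos": [
    [-0.003, 0, 0],
    [-0.005, 0, 0],
    [-0.007, 0, 0],
    [-0.008, 0, 0],
    [-0.008, 0, 0]
  ],
  "grip": [0.0, 0.0, 0.0, 0.0, 0.0]
}}

```text
time: 31.28
tool_pos: [0.4895, -0.2682, 0.0465]
tool_rot: [-0.018, 0.016, 0.707, -0.706]
force: [-1.1, -0.1, 1.4]
finger_gap: -0.0002
```

>>> {"api": "send_rows", "payload": {
  "dr": [
    [0, 0, 0],
    [0, 0, 0],
    [0, 0, 0],
    [0, 0, 0],
    [0, 0, 0],
    [0, 0, 0]
  ],
  "delta_pos": [
    [-0.001, 0, 0],
    [-0.002, 0, 0],
    [-0.003, 0, 0],
    [-0.004, 0, 0],
    [-0.004, 0, 0],
    [-0.004, 0, 0]
  ],
  "grip": [0.0, 0.0, 0.0, 0.0, 0.0, 0.0]
}}

```text
time: 31.78
tool_pos: [0.4899, -0.2683, 0.0464]
tool_rot: [-0.021, 0.014, 0.708, -0.706]
force: [-16.0, 5.0, 9.8]
finger_gap: 0.0004
```

>>> {"api": "send_rows", "payload": {
  "dr": [
    [0, 0, 0],
    [0, 0, 0],
    [0, 0, 0],
    [0, 0, 0],
    [0, 0, 0],
    [0, 0, 0],
    [0, 0, 0],
    [0, 0, 0]
  ],
  "delta_pos": [
    [0.015, 0, 0],
    [0.025, 0, 0],
    [0.025, -0.03, 0],
    [0.025, -0.07, 0],
    [0.025, -0.1, 0],
    [0.025, -0.11, 0],
    [0.025, -0.11, 0],
    [0.025, -0.11, 0]
  ],
  "grip": [0.0, 0.0, 0.0, 0.0, 0.03, 0.03, 0.03, 0.03]
}}

```text
time: 32.45
tool_pos: [0.4694, -0.2671, 0.1569]
tool_rot: [-0.017, 0.017, 0.707, -0.706]
force: [-0.5, 0.6, -1.4]
finger_gap: 0.0301
```

```bash
python3 - <<'E'
from m import *
p,d=capture('wrist');ci=camera_info('wrist');save('w20',p);save('c20',cv2.resize(p[50:280,170:350],None,fx=3.5,fy=2.5,interpolation=cv2.INTER_CUBIC))
p,d=capture('scene');save('s20',p)
E
python3 g.py 0.48 0.02 0.31 174
```

```text
dp [0.0031, -0.1544, -0.2874] dr [0.11, 3.2, 0.22]
now [ 0.4685 -0.2669  0.155 ] yaw 177.2 t 32.55 F [0.2 0.4 0.3] gap 0.0301 j [-0.15 -0.11 -0.2  -0.   -1.49  0.1 ]
```

View pics/c20.png

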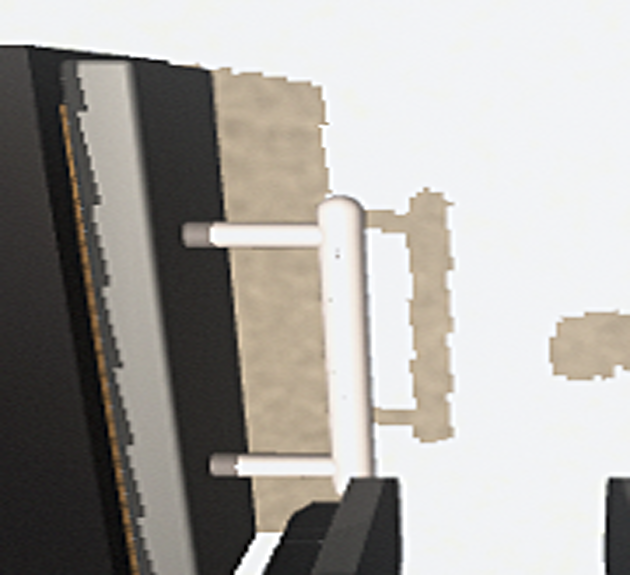

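View pics/s20.png

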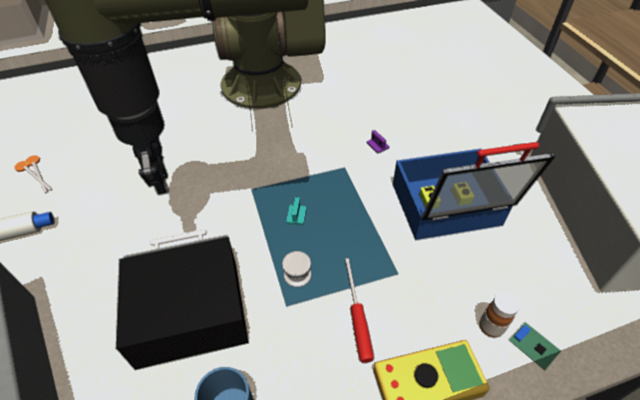

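The drawer reached a hard stop both times. Its handle travelled 0.118 m from the pulled-out stop to here, against 0.1176 given, so it is fully home and the line is only the joint. Next is the lid.

>>> {"api": "send_rows", "payload": {
  "dr": [
    [0, 3.2, 0],
    [0, 3.2, 0],
    [0, 3.2, 0],
    [0, 3.2, 0],
    [0, 3.2, 0],
    [0, 3.2, 0],
    [0, 3.2, 0],
    [0, 3.2, 0]
  ],
  "delta_pos": [
    [0.003, -0.165, -0.287],
    [0.003, -0.165, -0.287],
    [0.003, -0.165, -0.287],
    [0.003, -0.165, -0.287],
    [0.003, -0.165, -0.287],
    [0.003, -0.165, -0.287],
    [0.003, -0.165, -0.287],
    [0.003, -0.165, -0.287]
  ],
  "grip": [0.03, 0.03, 0.03, 0.03, 0.03, 0.03, 0.03, 0.03]
}}

```text
time: 33.22
tool_pos: [0.4799, 0.0212, 0.3218]
tool_rot: [-0.038, 0.036, 0.706, -0.706]
force: [1.1, -0.1, 0.7]
finger_gap: 0.03
```

```bash
python3 g.py 0.667 0.262 0.322 173.3
```

```text
dp [-0.161, -0.0006, -0.2589] dr [0.03, 0.72, 0.19]
now [0.4799 0.0212 0.3218] yaw 174.0 t 33.22 F [ 1.1 -0.1  0.7] gap 0.03 j [ 0.46 -0.25 -0.01 -0.   -1.81 -0.57]
```

>>> {"api": "send_rows", "payload": {
  "dr": [
    [0, 0.7, 0],
    [0, 0.7, 0],
    [0, 0.7, 0],
    [0, 0.7, 0],
    [0, 0.7, 0],
    [0, 0.7, 0],
    [0, 0.7, 0],
    [0, 0.7, 0]
  ],
  "delta_pos": [
    [-0.16, 0, -0.258],
    [-0.16, 0, -0.258],
    [-0.16, 0, -0.258],
    [-0.16, 0, -0.258],
    [-0.16, 0, -0.258],
    [-0.16, 0, -0.258],
    [-0.16, 0, -0.258],
    [-0.16, 0, -0.258]
  ],
  "grip": [0.03, 0.03, 0.03, 0.03, 0.03, 0.03, 0.03, 0.03]
}}

```text
time: 33.88
tool_pos: [0.6682, 0.2639, 0.3135]
tool_rot: [0.044, -0.037, -0.704, 0.707]
force: [1.3, 0.0, -2.2]
finger_gap: 0.0303
```

>>> {"api": "send_rows", "payload": {
  "dr": [
    [0, 0, 0],
    [0, 0, 0]
  ],
  "delta_pos": [
    [0, 0, 0],
    [0, 0, 0]
  ],
  "grip": [0.03, 0.03]
}}

```text
time: 34.05
tool_pos: [0.6668, 0.2601, 0.3181]
tool_rot: [0.043, -0.039, -0.705, 0.707]
force: [0.2, 0.2, 0.7]
finger_gap: 0.0297
```

```bash
python3 obj.py w21;python3 g.py 0.667 0.262 0.253 173.3; python3 - <<'E'
from m import *
p=cv2.cvtColor(cv2.imread('pics/w21.png'),cv2.COLOR_BGR2RGB);d=np.load('w21.npy');ci=camera_info('wrist')
for st,c,m in blobs(p,*COL['red'],100): print(st,c,onz(ci,*c,.263),np.median(d[m]),atd(ci,*c,np.median(d[m])))
E
```

```text
yellow [131.  37.] ctr [0.8848 0.0914] size [112.2  83.2] longdir 86.7 z 0.0368
yellow [401. 128.] ctr [0.5384 0.2424] size [28.8 45.6] longdir 173.5 z 0.0311
yellow [395. 178.] ctr [0.5499 0.314 ] size [30.1 44.3] longdir 173.3 z 0.0312
dp [-0.0004, 0.0672, -0.003] dr [-0.06, 0.0, 0.22]
now [0.6665 0.2591 0.3202] yaw 173.3 t 34.1 F [ 0.1 -0.7  0.8] gap 0.0302 j [ 0.65  0.4   0.67 -0.   -1.84 -0.77]
[ 306  147   16  137 1831] [313.05079192 213.60895685] [0.66602637 0.25816325 0.263     ] 0.20748864 [0.66575194 0.25566478 0.26922014]
```

View pics/w21.png

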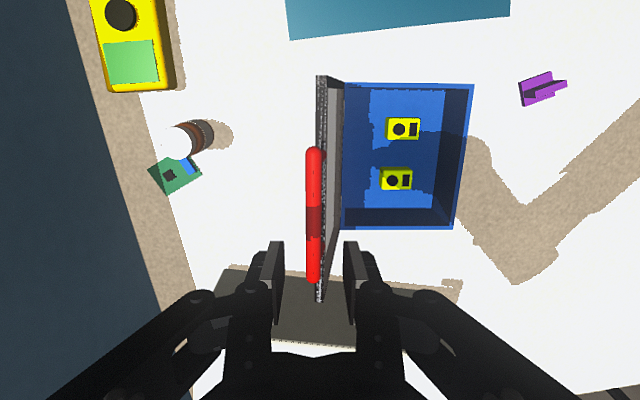

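The red bar at (313,214) is midway between the fingers. The lid is still on its stop and both sensors are in the case.

>>> {"api": "send_rows", "payload": {
  "dr": [
    [0, 0, 0],
    [0, 0, 0],
    [0, 0, 0],
    [0, 0, 0],
    [0, 0, 0],
    [0, 0, 0],
    [0, 0, 0],
    [0, 0, 0]
  ],
  "delta_pos": [
    [0, 0.03, -0.001],
    [0, 0.055, -0.001],
    [0, 0.067, -0.001],
    [0, 0.067, -0.001],
    [0, 0.067, -0.001],
    [0, 0.067, -0.001],
    [0, 0.067, -0.001],
    [0, 0.067, -0.001]
  ],
  "grip": [0.03, 0.03, 0.03, 0.03, 0.005, 0.005, 0.005, 0.005],
  "squeeze": 30
}}

```text
time: 34.77
tool_pos: [0.6666, 0.2594, 0.2574]
tool_rot: [-0.041, 0.042, 0.706, -0.705]
force: [-1.9, -3.1, 3.9]
finger_gap: 0.0098
```

```bash
python3 g.py 0.667 0.262 0.253 173.3;python3 arc.py 1.75 1.7 1.6 1.5 1.4 1.3 1.2 1.1 1.0
```

```text
dp [-0.0001, 0.0044, -0.0026] dr [0.08, -0.04, -0.01]
now [0.6666 0.2594 0.2574] yaw 173.3 t 34.77 F [-1.9 -3.1  3.9] gap 0.0098 j [ 0.65  0.36  0.5  -0.   -1.71 -0.77]
1.7 [0.0094, -0.0016, 0.0]
1.6 [0.0284, -0.0034, 0.0]
1.5 [0.0475, -0.0033, 0.0]
1.4 [0.0665, -0.0013, 0.0]
1.3 [0.0852, 0.0025, 0.0001]
1.2 [0.1034, 0.0083, 0.0001]
1.1 [0.1209, 0.0158, 0.0001]
1.0 [0.1377, 0.025, 0.0001]
```

>>> {"api": "send_rows", "payload": {
  "dr": [
    [0, 0, 0],
    [0, 0, 0],
    [0, 0, 0],
    [0, 0, 0],
    [0, 0, 0],
    [0, 0, 0],
    [0, 0, 0],
    [0, 0, 0]
  ],
  "delta_pos": [
    [0, 0, 0],
    [0, 0, 0],
    [0, 0.005, 0],
    [0, 0.006, 0],
    [0, 0.006, 0],
    [0, 0.006, 0],
    [0, 0.006, 0],
    [0, 0.006, 0]
  ],
  "grip": [0.03, 0.03, 0.03, 0.03, 0.005, 0.005, 0.005, 0.005]
}}

```text
time: 35.43
tool_pos: [0.6664, 0.2604, 0.2482]
tool_rot: [-0.042, 0.04, 0.706, -0.706]
force: [0.1, 0.5, -1.9]
finger_gap: 0.0098
```

>>> {"api": "send_rows", "payload": {
  "dr": [
    [0, 0, 0],
    [0, 0, 0],
    [0, 0, 0],
    [0, 0, 0],
    [0, 0, 0],
    [0, 0, 0],
    [0, 0, 0],
    [0, 0, 0]
  ],
  "delta_pos": [
    [0.0094, -0.0016, 0],
    [0.019, -0.0027, 0],
    [0.0284, -0.0034, 0],
    [0.0475, -0.0033, 0],
    [0.0665, -0.0013, 0],
    [0.0852, 0.0025, 0],
    [0.094, 0.0052, 0],
    [0.1034, 0.0083, 0]
  ],
  "grip": [0.005, 0.005, 0.005, 0.005, 0.005, 0.005, 0.005, 0.005]
}}

```text
time: 36.1
tool_pos: [0.5635, 0.2727, 0.2418]
tool_rot: [-0.041, 0.041, 0.707, -0.705]
force: [1.8, 1.7, 0.0]
finger_gap: 0.0095
```

```bash
python3 g.py 0.667 0.262 0.253 173.3;python3 arc.py 1.2 1.15 1.1 1.0 0.9 0.8 .7 .6 .5
```

```text
dp [-0.104, -0.0111, -0.0015] dr [0.14, 0.03, -0.01]
now [0.5635 0.2727 0.2418] yaw 173.3 t 36.1 F [1.8 1.7 0. ] gap 0.0095 j [ 0.77  0.11  0.18 -0.   -1.64 -0.89]
1.15 [0.0089, 0.0035, 0.0]
1.1 [0.0175, 0.0075, 0.0]
1.0 [0.0343, 0.0168, 0.0]
0.9 [0.05, 0.0276, 0.0]
0.8 [0.0645, 0.04, 0.0001]
0.7 [0.0777, 0.0537, 0.0001]
0.6 [0.0895, 0.0688, 0.0001]
0.5 [0.0998, 0.0849, 0.0002]
```

>>> {"api": "send_rows", "payload": {
  "dr": [
    [0, 0, 0],
    [0, 0, 0],
    [0, 0, 0],
    [0, 0, 0],
    [0, 0, 0],
    [0, 0, 0],
    [0, 0, 0],
    [0, 0, 0]
  ],
  "delta_pos": [
    [0.0089, 0.0035, 0],
    [0.0175, 0.0075, 0],
    [0.0343, 0.0168, 0],
    [0.05, 0.0276, 0],
    [0.0645, 0.04, 0],
    [0.0777, 0.0537, 0],
    [0.0895, 0.0688, 0],
    [0.0895, 0.0688, 0]
  ],
  "grip": [0.005, 0.005, 0.005, 0.005, 0.005, 0.005, 0.005, 0.005]
}}

```text
time: 36.77
tool_pos: [0.4723, 0.2835, 0.1699]
tool_rot: [-0.042, 0.039, 0.706, -0.705]
force: [-0.9, 3.5, 0.4]
finger_gap: 0.0097
```

```bash
python3 g.py 0.4405 0.2895 0.068 173.3;python3 arc.py 0.6 0.55 .5 .4 .3 .2 .1 .05 .0; python3 - <<'E'
from m import *
p,d=capture('scene');save('s22',p)
E
```

```text
dp [0.0318, 0.1021, -0.0022] dr [0.07, 0.09, 0.29]
now [0.4723 0.2835 0.1699] yaw 173.4 t 36.77 F [-0.9  3.5  0.4] gap 0.0097 j [ 0.9  -0.09 -0.15 -0.   -1.51 -1.02]
0.55 [0.0053, 0.008, 0.0]
0.5 [0.0102, 0.0162, 0.0]
0.4 [0.0186, 0.0333, 0.0]
0.3 [0.0254, 0.0511, 0.0]
0.2 [0.0303, 0.0696, 0.0]
0.1 [0.0334, 0.0884, 0.0001]
0.05 [0.0342, 0.0979, 0.0001]
0.0 [0.0345, 0.1075, 0.0001]
```

View pics/s22.png

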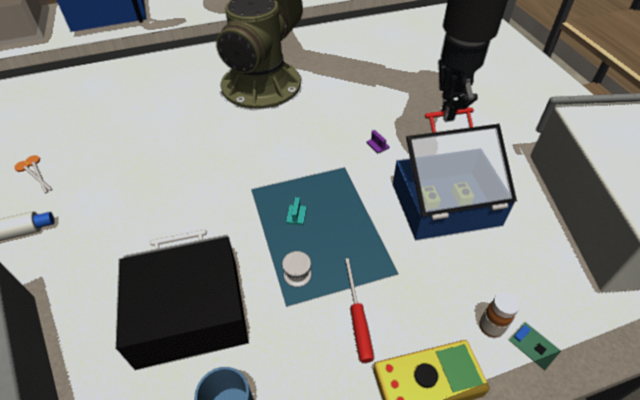

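>>> {"api": "send_rows", "payload": {
  "dr": [
    [0, 0, 0],
    [0, 0, 0],
    [0, 0, 0],
    [0, 0, 0],
    [0, 0, 0],
    [0, 0, 0],
    [0, 0, 0],
    [0, 0, 0]
  ],
  "delta_pos": [
    [0.0053, 0.008, 0],
    [0.0102, 0.0162, 0],
    [0.0146, 0.0247, 0],
    [0.0186, 0.0333, 0],
    [0.0222, 0.042, 0],
    [0.0254, 0.0511, 0],
    [0.028, 0.06, 0],
    [0.0303, 0.0696, 0]
  ],
  "grip": [0.005, 0.005, 0.005, 0.005, 0.005, 0.005, 0.005, 0.005]
}}

```text
time: 37.48
tool_pos: [0.4445, 0.2868, 0.1018]
tool_rot: [-0.042, 0.041, 0.706, -0.705]
force: [0.9, 3.6, 0.7]
finger_gap: 0.0098
```

>>> {"api": "send_rows", "payload": {
  "dr": [
    [0, 0, 0],
    [0, 0, 0],
    [0, 0, 0],
    [0, 0, 0],
    [0, 0, 0],
    [0, 0, 0],
    [0, 0, 0],
    [0, 0, 0]
  ],
  "delta_pos": [
    [0.001, 0.005, 0],
    [0.002, 0.01, 0],
    [0.0025, 0.014, 0],
    [0.003, 0.018, 0],
    [0.003, 0.021, 0],
    [0.0035, 0.024, 0],
    [0.0035, 0.027, 0],
    [0.004, 0.03, 0]
  ],
  "grip": [0.005, 0.005, 0.005, 0.005, 0.005, 0.005, 0.005, 0.005]
}}

```text
time: 38.15
tool_pos: [0.4406, 0.2871, 0.0726]
tool_rot: [-0.042, 0.041, 0.706, -0.705]
force: [0.5, 3.5, -0.6]
finger_gap: 0.0099
```

```bash
python3 g.py 0.4405 0.2895 0.068 173.3
```

```text
dp [0.0004, 0.0046, -0.0023] dr [0.07, -0.0, 0.1]
now [0.4406 0.2871 0.0726] yaw 173.3 t 38.15 F [ 0.5  3.5 -0.6] gap 0.0099 j [ 0.96 -0.12 -0.36 -0.   -1.33 -1.08]
```

>>> {"api": "send_rows", "payload": {
  "dr": [
    [0, 0, 0],
    [0, 0, 0],
    [0, 0, 0],
    [0, 0, 0],
    [0, 0, 0],
    [0, 0, 0]
  ],
  "delta_pos": [
    [0, 0.0015, 0],
    [0, 0.003, 0],
    [0, 0.0045, 0],
    [0, 0.006, 0],
    [0, 0.007, 0],
    [0, 0.007, 0]
  ],
  "grip": [0.005, 0.005, 0.005, 0.005, 0.005, 0.005]
}}

```text
time: 38.65
tool_pos: [0.4404, 0.2872, 0.0655]
tool_rot: [-0.042, 0.041, 0.706, -0.705]
force: [-0.8, 4.3, -0.7]
finger_gap: 0.0097
```

>>> {"api": "send_rows", "payload": {
  "dr": [
    [0, 0, 0],
    [0, 0, 0],
    [0, 0, 0],
    [0, 0, 0],
    [0, 0, 0],
    [0, 0, 0]
  ],
  "delta_pos": [
    [0, 0.001, 0],
    [0, 0.002, 0],
    [0, 0.003, 0],
    [0, 0.003, 0],
    [0, 0.003, 0],
    [0, 0.003, 0]
  ],
  "grip": [0.005, 0.005, 0.005, 0.005, 0.005, 0.005]
}}

```text
time: 39.15
tool_pos: [0.4404, 0.2872, 0.0643]
tool_rot: [-0.042, 0.041, 0.706, -0.705]
force: [-6.7, 3.5, 8.7]
finger_gap: 0.0099
```

The lid is in contact with the rim at 8.7 N. Now release.

>>> {"api": "send_rows", "payload": {
  "dr": [
    [0, 0, 0],
    [0, 0, 0],
    [0, 0, 0],
    [0, 0, 0],
    [0, 0, 0],
    [0, 0, 0],
    [0, 0, 0],
    [0, 0, 0]
  ],
  "delta_pos": [
    [0, 0, 0],
    [0, 0, 0],
    [0, 0, 0],
    [0, -0.01, 0],
    [0, -0.03, 0],
    [0, -0.065, 0],
    [0, -0.1, 0],
    [0, -0.12, 0]
  ],
  "grip": [0.03, 0.03, 0.03, 0.03, 0.03, 0.03, 0.03, 0.03]
}}

```text
time: 39.82
tool_pos: [0.4418, 0.2867, 0.1876]
tool_rot: [-0.041, 0.042, 0.707, -0.705]
force: [-0.2, 0.1, 1.2]
finger_gap: 0.03
```

>>> {"api": "send_rows", "payload": {
  "dr": [
    [0, 0, 0],
    [0, 0, 0],
    [0, 0, 0],
    [0, 0, 0],
    [0, 0, 0],
    [0, 0, 0],
    [0, 0, 0]
  ],
  "delta_pos": [
    [0.03, -0.03, 0.02],
    [0.05, -0.06, 0.06],
    [0.05, -0.06, 0.09],
    [0.05, -0.06, 0.09],
    [0.05, -0.06, 0.09],
    [0.05, -0.06, 0.09],
    [0.05, -0.06, 0.09]
  ],
  "grip": [0.03, 0.03, 0.03, 0.03, 0.03, 0.03, 0.03]
}}

```text
time: 40.4
tool_pos: [0.3806, 0.2034, 0.2418]
tool_rot: [0.042, -0.04, -0.706, 0.706]
force: [1.2, 1.0, 0.0]
finger_gap: 0.0301
```

```bash
python3 - <<'E'
from m import *
for n in('scene','top'):
    p,d=capture(n);save(n+'23',p)
    ci=camera_info(n)
    if n=='top':
        for st,c,m in blobs(p,*COL['red'],50): print(c,atd(ci,*c,np.median(d[m])))
        for u,v in[(150,190),(215,170),(180,225),(183,152),(200,190)]: print(atd(ci,u,v,d[v,u]))
E
```

```text
[315.52655889  95.51501155] [ 0.77142111 -0.00276354  0.02433732]
[156.51094891 240.27007299] [0.45173017 0.31568686 0.08354257]
[190.1147541  239.59016393] [0.4538834  0.24730942 0.08221978]
[0.55398084 0.33322217 0.08336123]
[0.5970927  0.20199733 0.07583533]
[0.48314368 0.26898612 0.08207777]
[ 0.65026855  0.29311659 -0.00493857]
[0.55471762 0.23008859 0.08264818]
```

View pics/scene23.png

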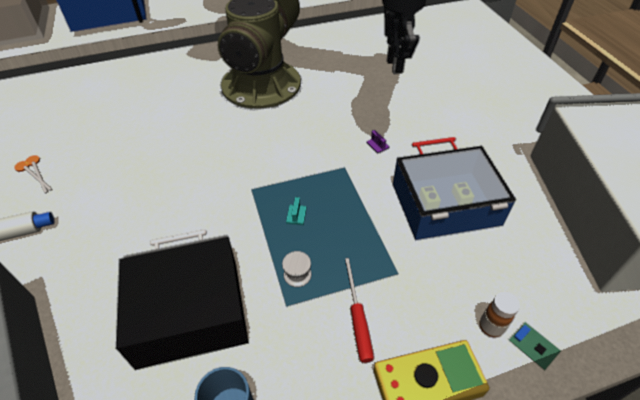

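View pics/top23.png

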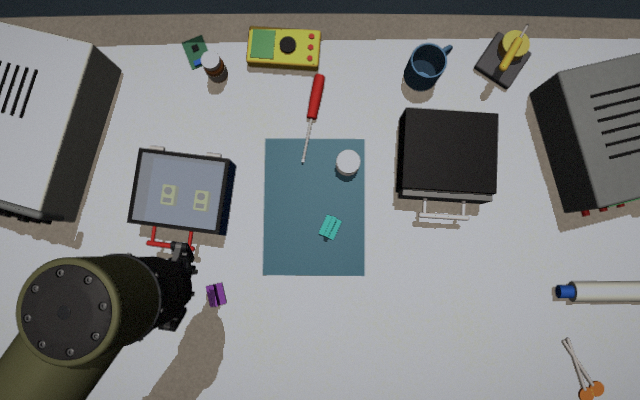

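The lid lies flat at z≈0.082 with both sensors visible inside. The drawer front is home, and the reel (347,162) and screwdriver (315,95) are at their starting pixels. Handing in.

```bash
python3 -c "
from h import *
print(observe()['force'],finish_job())"
```

```text
the job is handed in; nothing more can be done
[ 0.32785576 -0.01397192  0.2687916 ] None
```

The kit is packed and the job is handed in, at about 40 s of the 210 s allowed. I found two yellow sensors and one orange bracket on the bench. Both sensors are in the case and the bracket is in the drawer.

- **Opening:** I raised the lid onto its stop (it held firm at 19.5 N), then pulled the drawer to its stop. That pull peaked at 51 N on the wrist, below the 120 N limit.
- **Packing:** With both open, I put the bracket upright in the drawer and the sensors flat in the case.
- **Closing:** I pushed the drawer home, then lowered the lid gripped the whole way until it rested on the rim at about 9 N, and only then let go.

**Last checks:**
- The lid is flat, with its top at about 0.082 m and both sensors visible through it.
- The reel and screwdriver are at their starting pixels, and the arm is touching nothing.
- The bracket cannot be seen now that the drawer is shut. I last saw it standing in the tray just before closing.

**One check that disagreed:** after the first push, a thin brown line showed behind the drawer front. I pushed again with shut fingers until the drawer hit a hard stop (16 N). The line was still faintly visible from the wrist camera, but not in the last top view. The handle had travelled 0.118 m against the 0.1176 m given, so I take the drawer as fully home.

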